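# Clamp and weight a glued frame back, then hang the glue pots to drain

## Robot

A 6-joint arm with a two-finger parallel gripper is mounted at the origin on the work surface. World frame = base frame: x ahead of the robot, y to its left, z up, the work surface at z = 0. Lengths are in mm, angles in degrees, forces in N, time in s.
With the tool pointing down it reaches from about 250 to 800 mm from the base axis. Payload 3.9 kg.
Tool frame: the origin (TCP) lies midway between the tips of the shut fingers; the grasp point (between the pads) lies 19 mm behind it; z points along the fingers, y is the line along which they close (so a half turn about z gives the same grasp; the last joint's range is limited). The gripper opens to 85 mm and grips with 20 to 120 N. Pads are 22 mm wide; open, the fingers measure 114 mm over their backs; the gripper's body (76 mm by 85 mm) begins 54 mm behind the grasp point. The pads swing forward as they close: fully open they stand 13 mm farther back than shut.
Start: joints at [71.906, 14.897, -7.913, 67.191, 0, 90], TCP at [163.048, 499.03, 231.304] pointing down, gripper open.
Joint ranges: [-159.42, 159.42], [-47.68, 98.78], [-73.54, 78.23], [-108.79, 121.32], [-90, 84.71], [-180, 180]. Speed limits (degrees/s): [147.25, 147.25, 180, 180, 180, 180].

## Interface

Orientations are given as [roll, pitch, yaw] about the fixed x, y, z axes, in that order (R = Rz(yaw) Ry(pitch) Rx(roll)).
In Python, from rig import env, read_camera, camera_model gives the robot as it stands.
- The arm moves only by the shell command python3 -m handwheel 'ROWS' [OPENING] [FORCE]. ROWS is text: rows parted by semicolons, each of 6 numbers parted by spaces: the shift along the tool's x, y, z normalised to -1 to 1, where 1 is 0.04 m, then the turn, a rotation vector about the tool's x, y, z normalised to -1 to 1, where 1 is 180 degrees. A call has 1 to 5 rows; each row shifts and turns the commanded pose from where the row before left it, along the tool's axes as they then stand; what a row does not reach is not made up. A row lasts 1/8 s, in which the tool goes at most 62.5 mm and 10.7 degrees, less where a joint would pass 70% of its speed; a pose out of reach is approached as far as the arm can. A call with a number of a shift or a turn outside -1 to 1 is refused whole. A call with a gripper value outside its range is refused whole. OPENING is the closure, from 0 (fully open) to 1 (shut), set as the call begins (- or left out, the last holds). The fingers move at their own pace and stop on an object; FORCE is the grip in N (left out, the last holds). Time passes only in rows, so rows that do not move let the fingers close. It gives the time, the measured TCP pose, the force, the opening and the grip force at its end, in the units of the state.
- env.read_state(): the state, without advancing time (a new reading comes with each control period).
- read_camera(name): name is "scene" or "top" or "wrist"; returns the picture (480x640x3 uint8, blue, green, red); there is no depth.
- camera_model(name): a dict with "intrinsics" (3x3 intrinsics, pixels), "xyz" and "rotation" of the camera in the world; the wrist camera has in their place "T_tool_cam" (4x4, takes a point from camera to tool coordinates, whose origin is the TCP and whose axes are the flange's). Camera axes: x right, y up, looking along -z (the intrinsics and any distortion apply to the point x, -y, -z); pixel columns grow to the right and rows downward; lengths in mm; the calibration is good to about 2 mm. A picture is of the moment at which its call begins: read the wrist's pose just before it. camera_model takes no time and is no camera call.
- env.finish_job(): hands the job in; it is judged then, once.
The state is a dict: "t": time; "joint_positions": joint angles; "joint_velocities": joint speeds; "joint_torque": joint torques, N m; "eef_pos": TCP position; "tool_rot": TCP orientation; "wrist_force": force on the tool from outside, world axes, zero at the start; "torque": the same for the moment, N m; "width": finger opening in mm; "grip_force": force on a finger pad.
Only numpy, scipy, OpenCV 4.12 (cv2) and the standard library are available. Lean on these libraries where they do the work, as an engineer would, in place of code of your own. Each camera call takes 0.05 s, during which the arm holds its last target. There are 200 camera calls.

## Task

Slide the blue clamp jaw shut against the picture frame, press it firmly for a moment so that the frame sits tight against the fixed stop, and leave it shut. Then stand every press post upright in the middle of a green glue pad of its own, heavy end down: the heavy end cannot be seen, so lift each post and feel which end is heavy. Hang every glue pot upside down on a drying peg of its own, and leave the bottle, the screw tray and the tape roll where they are.

Things in the scene. Friction and masses are not known exactly. Their poses are not given: they have to be found in the camera images.
- jaw (a joint): Clamp jaw's slide, m: 0 fully back (towards the robot), grows as the jaw moves towards the fixed stop; free travel 120 mm. Stiff slide (about 4 N of friction), stays where left. Sliding the frame along takes about 4 N more. Shut on the squared-up frame it reads about 0.084; there, lean on it for a moment with 10 to 20 N in all, then let go.
- jaw_tab (a point): Top centre of the black grip tab on the middle of the blue jaw (tab 26 mm along the slide x 24 mm across, standing 45 mm above the jaw bar, top 78 mm above the bench). +x of this frame is the closing direction.
- jaw_face (a point): Centre of the blue jaw's pressing face (bar 26 mm thick, 150 mm wide, 33 mm high above the bench), 20 mm above the bench. +x points at the frame.
- stop_face (a point): Centre of the fixed steel stop's face against which the frame is pressed, 20 mm above the bench. +x is the jaw's closing direction. The aluminium bed between is 8 mm thick.
- stop: Fixed steel stop, 25 mm thick, 150 mm wide, its top 36 mm above the bench; origin at the centre of its underside.
- frame: Picture frame lying face down on the clamping bed, loose: 130 mm (x, the clamping direction) x 200 mm (y) x 25 mm, 0.6 kg, dark wood with a pale paper back. Origin at the centre of its underside.
- frame_near (a point): Middle of the frame edge that faces the jaw, at half its height.
- frame_far (a point): Middle of the frame edge that faces the stop, at half its height.
- pad1 (a point): Centre of a green 40 mm square glue pad on the frame's back (z up, 25 mm above the frame's underside, 5 mm towards the stop from its middle). The three pads lie in a row along the frame's y, 72 mm apart. Moves with the frame.
- pad2 (a point): Centre of a green 40 mm square glue pad on the frame's back (z up, 25 mm above the frame's underside, 5 mm towards the stop from its middle). The three pads lie in a row along the frame's y, 72 mm apart. Moves with the frame.
- pad3 (a point): Centre of a green 40 mm square glue pad on the frame's back (z up, 25 mm above the frame's underside, 5 mm towards the stop from its middle). The three pads lie in a row along the frame's y, 72 mm apart. Moves with the frame.
- postA: Press post (None if absent): grey square bar, both ends alike (red), 30 x 30 x 120 mm, 0.4 to 0.6 kg. Origin at mid-length, y along it; starts lying roughly along world y. Lead hidden in one end puts the balance point 28 mm from the middle; which end is not shown by looks or axes. Held at the middle, the heavy end pulls down with 0.14 N m; held gently 30 mm off it, the post sags if that is the light side, else stays level.
- postB: Press post (None if absent): grey square bar, both ends alike (red), 30 x 30 x 120 mm, 0.4 to 0.6 kg. Origin at mid-length, y along it; starts lying roughly along world y. Lead hidden in one end puts the balance point 28 mm from the middle; which end is not shown by looks or axes. Held at the middle, the heavy end pulls down with 0.14 N m; held gently 30 mm off it, the post sags if that is the light side, else stays level.
- postC: Press post (None if absent): grey square bar, both ends alike (red), 30 x 30 x 120 mm, 0.4 to 0.6 kg. Origin at mid-length, y along it; starts lying roughly along world y. Lead hidden in one end puts the balance point 28 mm from the middle; which end is not shown by looks or axes. Held at the middle, the heavy end pulls down with 0.14 N m; held gently 30 mm off it, the post sags if that is the light side, else stays level.
- postD: Press post (None if absent): grey square bar, both ends alike (red), 30 x 30 x 120 mm, 0.4 to 0.6 kg. Origin at mid-length, y along it; starts lying roughly along world y. Lead hidden in one end puts the balance point 28 mm from the middle; which end is not shown by looks or axes. Held at the middle, the heavy end pulls down with 0.14 N m; held gently 30 mm off it, the post sags if that is the light side, else stays level.
- pot1: Square white glue pot, yellow band near its closed base: 52 x 52 mm outside, 72 mm long, walls and base 4 mm, 0.12 kg. Origin at its centre, 36 mm from mouth and base; +x runs along its axis out of the mouth. It starts lying on a flat side, mouth roughly away from the robot.
- pot2: Square white glue pot, yellow band near its closed base: 52 x 52 mm outside, 72 mm long, walls and base 4 mm, 0.12 kg. Origin at its centre, 36 mm from mouth and base; +x runs along its axis out of the mouth. It starts lying on a flat side, mouth roughly away from the robot.
- peg1 (a point): Top centre of an upright round steel drying peg, 30 mm diameter, flat top 100 mm above the bench, 84 mm above the wooden rack board (100 x 230 x 16 mm). Fixed; two pegs 120 mm apart. A pot hung on it rests its inner floor on the peg top, its centre 32 mm below this point.
- peg2 (a point): Top centre of an upright round steel drying peg, 30 mm diameter, flat top 100 mm above the bench, 84 mm above the wooden rack board (100 x 230 x 16 mm). Fixed; two pegs 120 mm apart. A pot hung on it rests its inner floor on the peg top, its centre 32 mm below this point.
- glue: Bystander: white glue bottle with red cap, 52 mm diameter, 150 mm tall, loose; origin at the centre of its underside.
- screws: Bystander: blue open screw tray, 90 x 120 x 40 mm, loose; origin at the centre of its underside.
- tape: Bystander: yellow tape roll lying flat, 90 mm outside diameter, 24 mm high, loose; origin at the centre of its underside.
Things that resemble listed ones, but are neither listed nor needed, are in the scene too. What is shaped like the postA but turquoise is not meant.

How it is judged (in metres and radians):
On the way, in this order (a step that is already met when the one before it is completed fails the run):
1. the jaw is pushed shut and presses the frame against the stop (more than 4 N at the jaw, 2 N at the stop) (contact force between jaw and frame above 4 N and contact force between frame and stop above 2 N and x of frame_far in the frame of stop_face above -0.004 m and x of frame_near in the frame of jaw_face between -0.004 and 0.004 m), for 0.1 s.
2. after that, every post stands on a green pad of its own, heavy end down ((angle between postA's own y axis and vertical below 0.12 rad or angle between postA's own y axis and vertical above 3.02 rad) and height (world z) of each of postA_c1, postB_c1, postC_c1, postD_c1 below 0.07 m and ((horizontal distance between postA and pad1 below 0.015 m and z of postA in the frame of pad1 between 0.054 and 0.066 m) or (horizontal distance between postA and pad2 below 0.015 m and z of postA in the frame of pad2 between 0.054 and 0.066 m) or (horizontal distance between postA and pad3 below 0.015 m and z of postA in the frame of pad3 between 0.054 and 0.066 m)) and linear speed of each of postA, postB, postC, postD below 0.02 m/s and (angle between postB's own y axis and vertical below 0.12 rad or angle between postB's own y axis and vertical above 3.02 rad) and ((horizontal distance between postB and pad1 below 0.015 m and z of postB in the frame of pad1 between 0.054 and 0.066 m) or (horizontal distance between postB and pad2 below 0.015 m and z of postB in the frame of pad2 between 0.054 and 0.066 m) or (horizontal distance between postB and pad3 below 0.015 m and z of postB in the frame of pad3 between 0.054 and 0.066 m)) and (angle between postC's own y axis and vertical below 0.12 rad or angle between postC's own y axis and vertical above 3.02 rad) and ((horizontal distance between postC and pad1 below 0.015 m and z of postC in the frame of pad1 between 0.054 and 0.066 m) or (horizontal distance between postC and pad2 below 0.015 m and z of postC in the frame of pad2 between 0.054 and 0.066 m) or (horizontal distance between postC and pad3 below 0.015 m and z of postC in the frame of pad3 between 0.054 and 0.066 m)) and (angle between postD's own y axis and vertical below 0.12 rad or angle between postD's own y axis and vertical above 3.02 rad) and ((horizontal distance between postD and pad1 below 0.015 m and z of postD in the frame of pad1 between 0.054 and 0.066 m) or (horizontal distance between postD and pad2 below 0.015 m and z of postD in the frame of pad2 between 0.054 and 0.066 m) or (horizontal distance between postD and pad3 below 0.015 m and z of postD in the frame of pad3 between 0.054 and 0.066 m))), for 0.2 s.
At the end, for the whole second after the job is handed in: Frame against stop and jaw against frame (gaps under 4 mm); every post upright (7 deg), heavy end down, within 15 mm of the centre of a green pad; every pot mouth down (8 deg) on a peg, within 14 mm of its axis, floor resting on the peg top; all released and at rest (all of step 2 and x of frame_far in the frame of stop_face above -0.004 m and x of frame_near in the frame of jaw_face between -0.004 and 0.004 m and angle between each of pot1, pot2's own x axis and vertical above 3 rad and (horizontal distance between pot1 and peg1 below 0.014 m or horizontal distance between pot1 and peg2 below 0.014 m) and height (world z) of pot1 between 0.06 and 0.075 m and linear speed of each of pot1, pot2 below 0.02 m/s and (horizontal distance between pot2 and peg1 below 0.014 m or horizontal distance between pot2 and peg2 below 0.014 m) and height (world z) of pot2 between 0.06 and 0.075 m); the robot touches nothing.
It fails at once if the glue bottle is pushed more than 30 mm from its place (distance of glue from where it was at the start of the episode above 0.03 m).
It fails at once if the screw tray is pushed more than 30 mm from its place (distance of screws from where it was at the start of the episode above 0.03 m).
It fails at once if the tape roll is pushed more than 30 mm from its place (distance of tape from where it was at the start of the episode above 0.03 m).
Of postA, postB, postC, postD only 2 to 3 are there at a start; the rules pass over those that are not, and their reading is None.
At some moment in a run one of pot1, pot2 may be knocked a few centimetres aside while the robot is not near it.
It also fails if it takes over 210 s, if anything falls off the work surface, if the arm or the gripper's body presses on something with over 40 N, if the wrist force passes 120 N, or if a joint passes its speed limit or range.

## Working session

There is one attempt and no reset: what is moved stays moved. The work goes in short steps, Python scripts to look and compute and a shell command to move; the robot and the scene stay as the last step left them, time stands still between calls to the robot, and variables do not carry over. Pictures are saved under pics/ and viewed, at most 14 in all, crops included, and the job is handed in when it is done.

```bash
ls; mkdir -p pics; python3 - <<'E'
from rig import env, read_camera, camera_model
import cv2
s=env.read_state(); print(s)
for n in ("scene","top"):
    cv2.imwrite(f"pics/{n}0.png",read_camera(n)); print(n,camera_model(n))
print(camera_model("wrist"))
E
```

```text
pics
{'t': 0.0, 'joint_positions': array([ 7.19070583e+01,  1.49350777e+01, -7.98615765e+00,  6.71896703e+01,
       -2.70109943e-03,  8.99994467e+01]), 'joint_velocities': array([-0.02543679,  0.03760816,  0.07147817,  0.03130889,  0.04707803,
       -0.03544083]), 'joint_torque': array([-3.24513730e-04, -4.05685723e+01,  2.53920346e+01,  1.88955531e-02,
       -6.15733870e-05, -5.22262127e-06]), 'eef_pos': array([162.84666577, 498.38928765, 230.46825981]), 'tool_rot': array([-1.79889094e+02,  2.70002332e-03,  1.61907617e+02]), 'wrist_force': array([-0.35550057,  0.82587603,  0.35331029]), 'torque': array([-0.02169977,  0.03188768, -0.01940512]), 'grip_force': 0.0, 'width': 85.48538768575817}
scene {'intrinsics': array([[511.47648144,   0.        , 311.17630125],
       [  0.        , 511.47648144, 242.67454007],
       [  0.        ,   0.        ,   1.        ]]), 'xyz': array([1130.26884543,  595.07373536, 1041.35352106]), 'rotation': array([ 37.79748975,  -0.87854165, 137.43778444])}
top {'intrinsics': array([[434.38869913,   0.        , 320.65015732],
       [  0.        , 434.38869913, 236.09287782],
       [  0.        ,   0.        ,   1.        ]]), 'xyz': array([503.81688585,  50.23565006, 950.90610705]), 'rotation': array([  7.96721234,   0.20187391, -91.23681576])}
{'intrinsics': array([[349.64535449,   0.        , 323.10746028],
       [  0.        , 349.64535449, 246.29949965],
       [  0.        ,   0.        ,   1.        ]]), 'T_tool_cam': array([[ 5.02560999e-04,  9.61701454e-01,  2.74098632e-01,
         7.07104665e+01],
       [ 9.99999519e-01, -7.14079055e-04,  6.71911813e-04,
         5.51689243e-02],
       [ 8.41906660e-04,  2.74098163e-01, -9.61701351e-01,
        -1.41648820e+02],
       [ 0.00000000e+00,  0.00000000e+00,  0.00000000e+00,
         1.00000000e+00]])}
```

View pics/scene0.png

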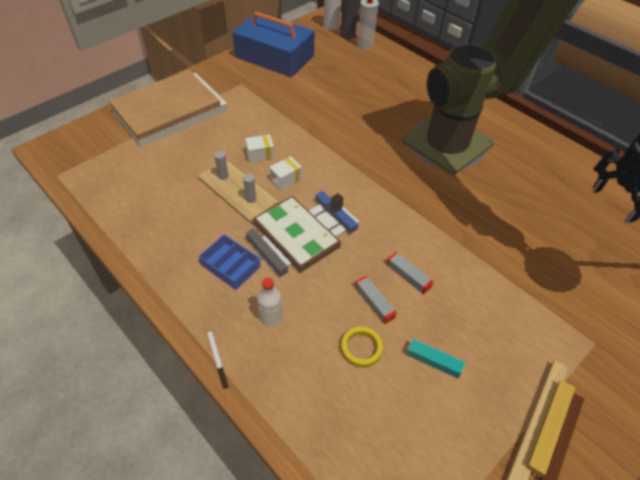

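View pics/top0.png

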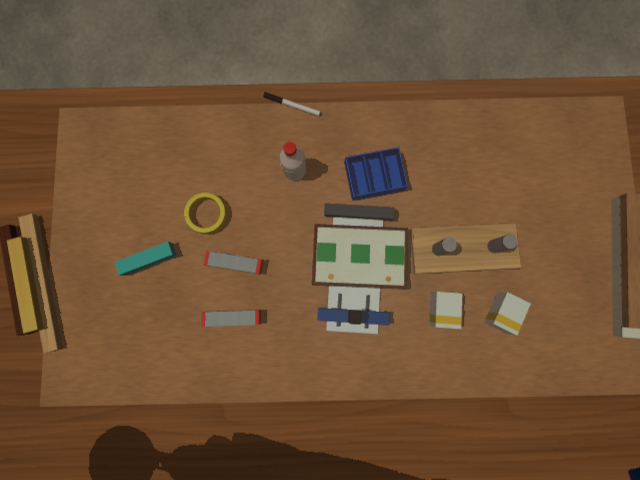

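The scene holds two grey posts with red ends (top view about 233,263 and 231,318), two pots (448,310 and 509,314), pegs with their tops near (450,243) and (510,241), pads near (326,252), (361,254) and (395,255), and the jaw tab at (355,317). The turquoise bar is a decoy. Next I'll turn these into metric positions.

```bash
cat > h.py <<'E'
from rig import env, read_camera, camera_model
import cv2, numpy as np
from scipy.spatial.transform import Rotation as R
def cam(n, st=None):
    m=camera_model(n); K=m["intrinsics"]
    if n=="wrist":
        st=st or env.read_state(); T=m["T_tool_cam"]
        Rt=R.from_euler('xyz',st["tool_rot"],degrees=True).as_matrix()
        return K, Rt@T[:3,3]+st["eef_pos"], Rt@T[:3,:3]
    return K, m["xyz"], R.from_euler('xyz',m["rotation"],degrees=True).as_matrix()
def px2w(n,uv,z,c=None):
    K,p,Rc=c or cam(n)
    uv=np.atleast_2d(uv).astype(float)
    d=np.c_[(uv[:,0]-K[0,2])/K[0,0],-(uv[:,1]-K[1,2])/K[1,1],-np.ones(len(uv))]@Rc.T
    return p+d*((z-p[2])/d[:,2])[:,None]
def w2px(n,P,c=None):
    K,p,Rc=c or cam(n); q=(np.atleast_2d(P)-p)@Rc
    return np.c_[K[0,0]*q[:,0]/-q[:,2]+K[0,2], K[1,1]*q[:,1]/q[:,2]+K[1,2]]
def rel(target, rpy=None):
    """rows needed in tool axes: shift (units of 40mm) and rotvec (units of 180deg)"""
    s=env.read_state(); Rt=R.from_euler('xyz',s["tool_rot"],degrees=True)
    print("at",s["eef_pos"].round(1),s["tool_rot"].round(1),"shift/40",(Rt.inv().apply(np.array(target)-s["eef_pos"])/40).round(2), end=' ')
    if rpy is not None: print("turn/180",((Rt.inv()*R.from_euler('xyz',rpy,degrees=True)).as_rotvec()/np.pi).round(3),end='')
    print()
E
python3 - <<'E'
from h import *
im=cv2.imread("pics/top0.png"); hsv=cv2.cvtColor(im,cv2.COLOR_BGR2HSV)
def blobs(name,lo,hi,z,amin=60):
    m=cv2.inRange(hsv,lo,hi); n,l,st,ce=cv2.connectedComponentsWithStats(m)
    for i in range(1,n):
        if st[i,4]>amin:
            pts=np.argwhere(l==i)[:,::-1].astype(np.float32); w=px2w("top",pts,z)[:,:2].astype(np.float32)
            r=cv2.minAreaRect(w); print(name,ce[i].round(0),st[i,4],"c",np.round(r[0],1),"size",np.round(r[1],1),"ang",round(r[2],1))
blobs("green",(45,80,40),(75,255,255),33)
blobs("blue",(105,120,40),(125,255,255),33)
blobs("red",(0,180,60),(5,255,255),22,20); blobs("red2",(174,180,60),(180,255,255),22,20)
blobs("grey",(0,0,70),(180,50,200),30,200)
blobs("white",(15,0,150),(45,60,255),52,200)
blobs("yell",(20,120,100),(32,255,255),52,50)
blobs("teal",(80,120,60),(95,255,255),30,50)
print("jaw tab top",px2w("top",[[355,317]],78),"pegs",px2w("top",[[449,243],[510,241.5]],100))
print("stop",px2w("top",[[325,211],[394,213],[360,205],[360,217]],36))
print("frame",px2w("top",[[316,226],[407,228],[405,288],[313,285]],33))
E
```

```text
green [326. 252.] 342 c [598.8  40.2] size [39.9 38.4] ang 85.5
green [360. 253.] 340 c [594.2 -31.9] size [38.2 38.4] ang 87.9
green [394. 255.] 342 c [ 588.9 -103.8] size [38.2 38.4] ang 87.3
blue [377. 175.] 1339 c [771.1 -72.6] size [ 89. 120.] ang 9.6
red [289. 148.] 121 c [833.2 115.7] size [24.5 27.8] ang 89.4
red [206. 258.] 38 c [592.8 297.8] size [ 5.5 28.5] ang 79.5
red [259. 266.] 51 c [571.4 184.4] size [ 8.  28.4] ang 78.6
red [257. 317.] 56 c [464.9 187.3] size [ 6.3 29. ] ang 89.9
red [203. 319.] 41 c [464.2 302.1] size [27.   4.2] ang 0.9
grey [357. 222.] 401 c [662.7 -29.1] size [105.9  17.8] ang 86.2
grey [360. 257.] 3550 c [589.2 -31.8] size [186.2 117.1] ang 86.2
grey [232. 262.] 678 c [582.1 240.2] size [102.1  30.2] ang 79.8
grey [354. 298.] 1198 c [500.3 -15.2] size [107.9  49.5] ang 84.9
grey [449. 303.] 603 c [ 484.7 -213.9] size [52.4 47.9] ang 86.7
grey [514. 307.] 596 c [ 473.5 -349.7] size [53.2 47.5] ang 61.9
grey [230. 318.] 709 c [464.8 244.5] size [ 29.6 102.4] ang 0.6
grey [352. 327.] 494 c [440.2 -15.4] size [118.  20.] ang 85.2
white [357. 222.] 2
[... 524 characters left out ...]
00 c [ 452.5 -204.4] size [53.3 14.6] ang 84.4
yell [508. 322.] 193 c [ 444.9 -325.3] size [52.9 13.8] ang 61.9
teal [143. 258.] 789 c [593.6 428.7] size [ 29.9 119.4] ang 20.2
jaw tab top [[463.05025828 -13.73415438  78.        ]] pegs [[ 603.61154567 -202.0228037   100.        ]
 [ 603.94210227 -322.31433736  100.        ]]
stop [[ 686.00993583   40.19818583   36.        ]
 [ 678.35841566 -107.41581106   36.        ]
 [ 697.44830196  -35.24669951   36.        ]
 [ 671.27880318  -34.35298173   36.        ]]
frame [[ 654.35686019   60.17760399   33.        ]
 [ 645.71499709 -134.23324212   33.        ]
 [ 518.5255064  -123.78654013   33.        ]
 [ 528.96189729   69.00246515   33.        ]]
```

```bash
T='0 0 0 0 0 0.0535'
python3 -m handwheel '0 0 0 0 0 0.0535;0 0 0 0 0 0.0535;0 0 0 0 0 0.0535;0 0 0 0 0 0.0535' 1 40
python3 -m handwheel '0 0 0 0 0 0.0535;0 0 0 0 0 0.0535;0 0 0 0 0 0.0535;0 0 0 0 0 0.0535'
python3 -m handwheel '-0.87 0.52 0 0 0 0;-0.87 0.52 0 0 0 0;-0.87 0.52 0 0 0 0;-0.87 0.52 0 0 0 0;-0.87 0.52 0 0 0 0'
python3 -m handwheel '-0.87 0.52 0 0 0 0;-0.87 0.52 0 0 0 0;-0.87 0.52 0 0 0 0;-0.87 0.52 0 0 0 0;-0.87 0.52 0 0 0 0'
python3 -m handwheel '-0.87 0.52 0 0 0 0;-0.87 0.52 0 0 0 0;-0.87 0.52 0 0 0 0;-0.87 0.52 0 0 0 0;0 0 0 0 0 0'
python3 - <<'E'
from h import *
rel([410,-9,140],[180,0,85]); print(env.read_state()["joint_positions"].round(0))
cv2.imwrite("pics/w1.png",read_camera("wrist"))
E
```

```text
t: 0.6
eef_pos: [162.9, 498.6, 230.8]
tool_rot: [-179.9, 0.0, 123.1]
wrist_force: [-0.7, 0.3, -0.6]
width: 12.3
grip_force: 0.0
t: 1.1
eef_pos: [162.9, 498.7, 230.8]
tool_rot: [-180.0, 0.1, 84.5]
wrist_force: [0.3, 0.3, 0.4]
width: -0.0
grip_force: 0.0
t: 1.72
eef_pos: [251.2, 315.0, 231.0]
tool_rot: [-180.0, 0.0, 84.9]
wrist_force: [0.8, 0.5, -0.4]
width: -0.4
grip_force: 0.0
t: 2.35
eef_pos: [339.2, 132.5, 231.1]
tool_rot: [-180.0, 0.0, 84.9]
wrist_force: [0.1, -0.5, 0.4]
width: -0.1
grip_force: 0.0
t: 2.98
eef_pos: [410.3, -14.1, 230.9]
tool_rot: [-180.0, 0.0, 84.6]
wrist_force: [-0.5, 1.2, 0.4]
width: -0.3
grip_force: 0.0
at [410.3 -14.1 230.9] [-180.     0.    84.6] shift/40 [ 0.13 -0.02  2.27] turn/180 [-0.     0.    -0.002]
[ -2.   4. -22.  64.  -0.  93.]
```

```bash
python3 -m handwheel '0.13 0 0.9 0 0 0;0 0 0.9 0 0 0;0 0 0.9 0 0 0;0 0 0.9 0 0 0;0 0 0.9 0 0 0'
python3 -m handwheel '0 0.15 0 0 0 0;0 0.15 0 0 0 0;0 0.15 0 0 0 0;0 0.15 0 0 0 0;0 0 0 0 0 0'
python3 -m handwheel '0 0.15 0 0 0 0;0 0.15 0 0 0 0;0 0.15 0 0 0 0;0 0.15 0 0 0 0;0 0 0 0 0 0'
python3 -m handwheel '0 0.15 0 0 0 0;0 0.15 0 0 0 0;0 0.15 0 0 0 0;0 0.15 0 0 0 0;0 0 0 0 0 0'
python3 - <<'E'
from h import *
s=env.read_state();print(s["wrist_force"],s["torque"])
cv2.imwrite("pics/t1.png",cv2.resize(read_camera("top")[180:360,280:440],None,fx=3.5,fy=3.3))
E
```

```text
t: 3.65
eef_pos: [409.1, -5.8, 50.3]
tool_rot: [-180.0, -0.0, 85.0]
wrist_force: [-0.1, -0.4, -0.1]
width: -0.0
grip_force: 0.0
t: 4.28
eef_pos: [435.2, -9.3, 52.0]
tool_rot: [179.9, -0.0, 84.9]
wrist_force: [-0.0, 0.3, -0.4]
width: -0.1
grip_force: 0.0
t: 4.9
eef_pos: [458.7, -11.5, 51.1]
tool_rot: [180.0, 0.0, 84.9]
wrist_force: [-1.4, -0.2, -0.5]
width: 0.3
grip_force: 0.7
t: 5.52
eef_pos: [483.0, -13.6, 51.3]
tool_rot: [179.9, 0.0, 84.9]
wrist_force: [-0.5, -0.5, -2.0]
width: 0.1
grip_force: 0.8
[-0.51656789 -0.50941579 -2.04242521] [0.04115356 0.29296134 0.05670739]
```

View pics/t1.png

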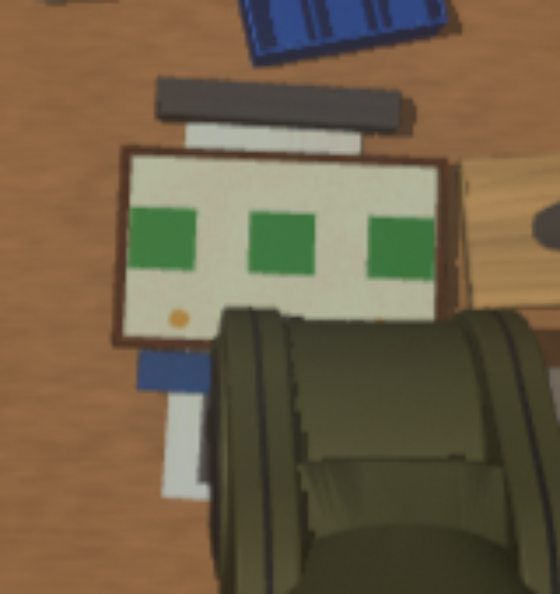

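The jaw (blue strip at 175,370 in the crop) has reached the frame edge. A gap of about 20 mm to the stop remains, so I keep pushing.

```bash
python3 -m handwheel '0 0.1 0 0 0 0;0 0.1 0 0 0 0;0 0.1 0 0 0 0'
python3 -m handwheel '0 0.1 0 0 0 0;0 0.05 0 0 0 0'
python3 -m handwheel '0 0.04 0 0 0 0;0 0.04 0 0 0 0'
python3 -m handwheel '0 0.03 0 0 0 0;0 0.03 0 0 0 0'
```

```text
t: 5.95
eef_pos: [489.8, -14.2, 51.4]
tool_rot: [-179.6, -0.0, 84.9]
wrist_force: [-11.8, 1.6, 11.4]
width: 0.1
grip_force: 6.2
t: 6.2
eef_pos: [496.9, -14.8, 51.4]
tool_rot: [-179.7, -0.0, 84.9]
wrist_force: [-9.2, 1.5, 6.5]
width: -0.1
grip_force: 4.7
t: 6.45
eef_pos: [499.6, -15.1, 51.4]
tool_rot: [-179.7, -0.0, 84.9]
wrist_force: [-10.4, 2.0, 8.0]
width: -0.1
grip_force: 5.1
t: 6.7
eef_pos: [502.1, -15.3, 51.4]
tool_rot: [-179.7, -0.0, 84.9]
wrist_force: [-10.4, 2.1, 7.5]
width: -0.2
grip_force: 4.9
```

```bash
python3 -m handwheel '0 0.03 0 0 0 0;0 0.03 0 0 0 0'
python3 -m handwheel '0 0.03 0 0 0 0;0 0.03 0 0 0 0'
python3 -m handwheel '0 0.03 0 0 0 0;0 0.02 0 0 0 0'
```

```text
t: 6.95
eef_pos: [504.4, -15.5, 51.4]
tool_rot: [-179.7, -0.0, 84.9]
wrist_force: [-9.4, 1.3, 7.0]
width: -0.1
grip_force: 4.9
t: 7.2
eef_pos: [505.1, -15.5, 51.4]
tool_rot: [-179.5, -0.0, 84.9]
wrist_force: [-14.4, 2.5, 13.8]
width: -0.2
grip_force: 7.6
t: 7.45
eef_pos: [505.1, -15.5, 51.4]
tool_rot: [-179.3, -0.0, 84.9]
wrist_force: [-18.0, 2.1, 17.7]
width: -0.1
grip_force: 9.5
```

It has stalled at about 18 N, so the frame is tight. I'll hold briefly, back off and check.

```bash
python3 -m handwheel '0 0 0 0 0 0;0 0 0 0 0 0;0 0 0 0 0 0;0 0 0 0 0 0'
python3 -m handwheel '0 -0.3 0 0 0 0;0 -0.5 0 0 0 0;0 0 -1 0 0 0;0 0 -1 0 0 0;0 0 -1 0 0 0'
python3 -m handwheel '0 0 -1 0 0 0;0.9 0.4 -0.5 0 0 0;0.9 0.4 0 0 0 0;0.9 0.4 0 0 0 0;0.9 0.4 0 0 0 0' 0
python3 -m handwheel '0.9 0 0 0 0 0;0.9 0 0 0 0 0;0.4 0 0 0 0 0;0 0 0 0 0 0' 0
python3 - <<'E'
from h import *
im=read_camera("top"); cv2.imwrite("pics/top2.png",im)
cv2.imwrite("pics/t2.png",cv2.resize(im[180:360,160:560],None,fx=2,fy=2))
s=env.read_state();cv2.imwrite("pics/w2.png",read_camera("wrist")); print(s["eef_pos"],s["tool_rot"],s["joint_positions"].round())
E
```

```text
t: 7.95
eef_pos: [505.0, -15.6, 51.4]
tool_rot: [-179.3, -0.0, 84.9]
wrist_force: [-17.8, 2.5, 16.4]
width: 0.4
grip_force: 8.9
t: 8.57
eef_pos: [482.0, -13.6, 173.4]
tool_rot: [179.7, 0.0, 84.9]
wrist_force: [-0.1, 0.3, -1.3]
width: -0.0
grip_force: 0.0
t: 9.2
eef_pos: [559.2, 125.7, 232.3]
tool_rot: [179.7, -0.1, 84.9]
wrist_force: [0.4, 0.6, 0.3]
width: 85.5
grip_force: 0.0
t: 9.7
eef_pos: [565.3, 212.6, 231.5]
tool_rot: [179.9, -0.0, 84.9]
wrist_force: [0.2, -0.4, 0.2]
width: 85.8
grip_force: 0.0
[564.95651513 211.64319805 231.4491991 ] [1.79942968e+02 2.42588928e-02 8.48810312e+01] [ 21.  23.   4.  71.  -0. 116.]
```

View pics/t2.png

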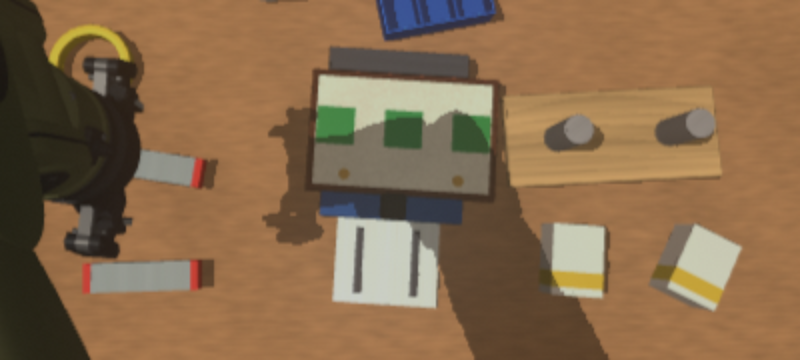

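View pics/w2.png

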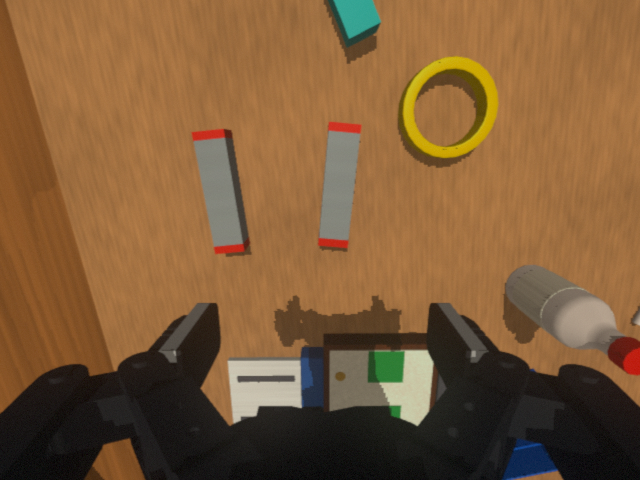

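The frame sits flush between jaw and stop, and the wrist view shows both posts: ends at (344,126)/(334,244) and (209,134)/(229,249). Now I'll locate the posts precisely and re-measure the pads.

```bash
python3 - <<'E'
from h import *
st={"eef_pos":np.array([564.95651513,211.64319805,231.4491991]),"tool_rot":np.array([179.942968,.0242588,84.8810312])}
im=cv2.imread("pics/w2.png"); hsv=cv2.cvtColor(im,cv2.COLOR_BGR2HSV); c=cam("wrist",st)
m=cv2.inRange(hsv,(0,0,60),(180,70,255)); m|=cv2.inRange(hsv,(0,190,60),(6,255,255))|cv2.inRange(hsv,(174,190,60),(180,255,255))
mm=np.zeros_like(m); mm[110:262,180:375]=m[110:262,180:375]
mm=cv2.morphologyEx(mm,cv2.MORPH_CLOSE,np.ones((3,3)))
n,l,s,ce=cv2.connectedComponentsWithStats(mm)
for i in range(1,n):
    if s[i,4]>800:
        w=px2w("wrist",np.argwhere(l==i)[:,::-1],30,c)[:,:2].astype(np.float32); r=cv2.minAreaRect(w); print("post",np.round(r[0],1),np.round(r[1],1),round(r[2],1))
im=cv2.imread("pics/top2.png"); hsv=cv2.cvtColor(im,cv2.COLOR_BGR2HSV)
m=cv2.inRange(hsv,(45,80,20),(75,255,255)); n,l,s,ce=cv2.connectedComponentsWithStats(m)
for i in range(1,n):
    if s[i,4]>150:
        w=px2w("top",np.argwhere(l==i)[:,::-1],33)[:,:2].astype(np.float32); r=cv2.minAreaRect(w); print("pad",np.round(r[0],1),np.round(r[1],1),round(r[2],1))
E
```

```text
post [581.5 241.4] [119.9  30.1] 79.9
post [467.5 245.4] [ 36.1 120. ] 0.7
pad [619.3  37. ] [39.7 38.4] 84.7
pad [613.  -35.5] [38.7 38. ] 84.3
pad [ 606.6 -106.9] [38.3 37. ] 87.6
```

```bash
python3 - <<'E'
from h import *
rel([581.5,241.4,4],[180,0,80])
E
```

```text
at [564.8 211.1 231.5] [180.    0.   84.8] shift/40 [0.8  0.34 5.69] turn/180 [0.    0.    0.027]
```

```bash
python3 -m handwheel '0.8 0.34 0.3 0 0 0;0 0 0.8 0 0 0.027;0 0 0.9 0 0 0;0 0 0.9 0 0 0;0 0 0.9 0 0 0'
python3 -m handwheel '0 0 0.9 0 0 0;0 0 0.6 0 0 0;0 0 0.4 0 0 0;0 0 0 0 0 0'
python3 -m handwheel '0 0 0 0 0 0;0 0 0 0 0 0;0 0 0 0 0 0;0 0 0 0 0 0;0 0 0 0 0 0' 1 60
python3 -c "from h import *;s=env.read_state();print(s['wrist_force'],s['torque'])"
python3 -m handwheel '0 0 -0.3 0 0 0;0 0 -0.3 0 0 0;0 0 -0.3 0 0 0;0 0 0 0 0 0;0 0 0 0 0 0'
python3 -c "from h import *;s=env.read_state();print(s['wrist_force'],s['torque'])"
python3 -m handwheel '0 0 0 0 0 0;0 0 0 0 0 0'
python3 -c "from h import *;s=env.read_state();print(s['wrist_force'],s['torque'])"
```

```text
t: 10.42
eef_pos: [581.4, 240.9, 78.6]
tool_rot: [179.9, 0.0, 79.9]
wrist_force: [0.6, 0.2, -1.1]
width: 85.3
grip_force: 0.0
t: 10.92
eef_pos: [580.3, 241.4, 2.5]
tool_rot: [-179.9, 0.1, 79.9]
wrist_force: [0.1, -1.0, 0.8]
width: 85.5
grip_force: 0.0
t: 11.55
eef_pos: [582.3, 243.0, 4.6]
tool_rot: [179.8, -0.1, 80.0]
wrist_force: [0.5, -0.2, 5.7]
width: 28.9
grip_force: 61.3
[ 0.46268205 -0.18565885  5.68454451] [-0.12723383 -0.12746292 -0.01732359]
t: 12.18
eef_pos: [580.7, 242.5, 39.2]
tool_rot: [-180.0, 0.0, 80.0]
wrist_force: [-0.2, 1.0, -4.8]
width: 28.9
grip_force: 60.2
[-0.20339901  0.96998369 -4.8123874 ] [-0.13127566  0.06920797  0.03270922]
t: 12.42
eef_pos: [580.6, 242.4, 38.8]
tool_rot: [-180.0, 0.0, 80.0]
wrist_force: [-0.5, 0.0, -4.7]
width: 28.9
grip_force: 60.2
[-4.68422944e-01  3.73855186e-03 -4.70530792e+00] [-1.01816627e-01  1.15042463e-02  3.20267462e-05]
```

The reading shows a weight of 4.7 N and about −0.12 N·m about world x, so the balance point is about 25 mm toward +y. The +y end, along tool +x, is the heavy one. I'll lift, yaw, then pitch −90° about tool y so that end points down.

```bash
python3 -m handwheel '0 0 -1 0 0 0;0 0 -1 0 0 0;0 0 -1 0 0 0;0 0 -1 0 0 -0.055;0 0 -1 0 0 -0.055'
python3 -m handwheel '0 0 -1 0 0 -0.055;0 0 0 0 0 -0.055;0 0 0 0 0 -0.055;0 0 0 0 0 -0.055;0 0 0 0 0 0'
python3 -m handwheel '0 0 0 0 -0.055 0;0 0 0 0 -0.055 0;0 0 0 0 -0.055 0;0 0 0 0 -0.055 0;0 0 0 0 -0.055 0'
python3 -m handwheel '0 0 0 0 -0.055 0;0 0 0 0 -0.055 0;0 0 0 0 -0.055 0;0 0 0 0 -0.06 0;0 0 0 0 0 0'
python3 - <<'E'
from h import *
s=env.read_state();print(s['eef_pos'],s['tool_rot'],s['joint_positions'].round(),s['torque'])
Rt=R.from_euler('xyz',s['tool_rot'],degrees=True).as_matrix();print(Rt.round(3))
cv2.imwrite("pics/s3.png",read_camera("scene"))
E
```

```text
t: 13.05
eef_pos: [580.7, 242.4, 240.3]
tool_rot: [-180.0, 0.0, 100.1]
wrist_force: [0.9, 0.6, -5.3]
width: 28.8
grip_force: 61.2
t: 13.68
eef_pos: [580.8, 242.5, 279.0]
tool_rot: [-180.0, -0.0, 139.3]
wrist_force: [0.5, 0.2, -4.3]
width: 28.9
grip_force: 61.1
t: 14.3
eef_pos: [580.3, 243.5, 279.6]
tool_rot: [179.6, 49.6, 139.0]
wrist_force: [-0.3, -0.3, -5.9]
width: 29.2
grip_force: 61.2
t: 14.92
eef_pos: [570.2, 228.4, 269.7]
tool_rot: [-177.0, 81.7, 140.5]
wrist_force: [1.5, 0.0, -5.0]
width: 29.1
grip_force: 61.6
[570.21973632 228.42361466 269.66429918] [-176.9973048    81.68675138  140.48858042] [ 53.  36. -15.  71. -80. 122.] [1.26855625 1.36462481 0.12132305]
[[-0.112  0.675  0.729]
 [ 0.092  0.737 -0.669]
 [-0.989 -0.008 -0.144]]
```

View pics/s3.png

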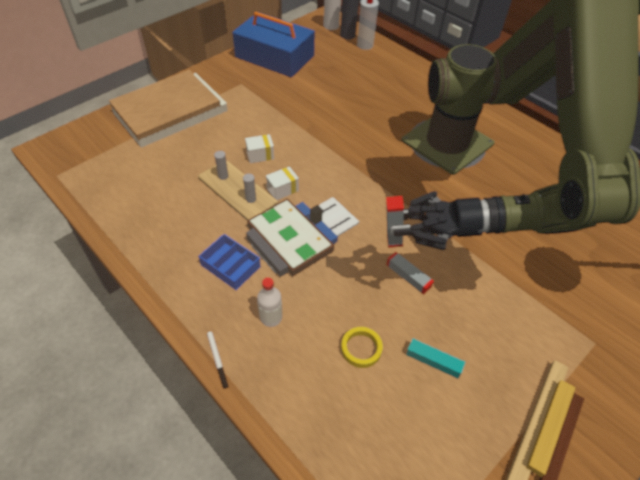

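The arm went nearly singular (j5 −80°) because the heading was tangential. I'll pitch back, then pitch again closer in with a heading of −20°.

```bash
python3 -m handwheel '0 0 0 0 0.055 0;0 0 0 0 0.055 0;0 0 0 0 0.055 0;0 0 0 0 0.055 0;0 0 0 0 0.055 0'
python3 -m handwheel '0 0 0 0 0.055 0;0 0 0 0 0.055 0;0 0 0 0 0.055 0;0 0 0 0 0 0'
python3 -c "
from h import *
rel([540,45,280],[180,0,160])"
```

```text
t: 15.6
eef_pos: [570.8, 227.3, 276.3]
tool_rot: [179.6, 34.3, 137.0]
wrist_force: [0.5, -0.4, -5.8]
width: 29.2
grip_force: 61.1
t: 16.1
eef_pos: [573.9, 223.5, 275.2]
tool_rot: [179.8, 5.2, 136.9]
wrist_force: [-0.2, 0.6, -3.9]
width: 28.8
grip_force: 61.0
at [573.9 223.5 275.2] [179.8   5.2 136.9] shift/40 [-2.43 -3.84  0.08] turn/180 [-0.005  0.029 -0.128]
```

```bash
python3 -m handwheel '-0.49 -0.77 0 0 0 0;-0.49 -0.77 0 0 0 0;-0.49 -0.77 0 0 0 0;-0.49 -0.77 0 0 0 0;-0.49 -0.77 0 0 0 0'
python3 -m handwheel '0 0 0 0 0.029 0;0 0 0 0 0 -0.043;0 0 0 0 0 -0.043;0 0 0 0 0 -0.042;0 0 0 0 0 0'
python3 -m handwheel '0 0 0 0 -0.055 0;0 0 0 0 -0.055 0;0 0 0 0 -0.055 0;0 0 0 0 -0.055 0;0 0 0 0 -0.055 0'
python3 -m handwheel '0 0 0 0 -0.055 0;0 0 0 0 -0.055 0;0 0 0 0 -0.055 0;0 0 0 0 -0.06 0;0 0 0 0 0 0'
python3 - <<'E'
from h import *
s=env.read_state();print(s['joint_positions'].round())
Rt=R.from_euler('xyz',s['tool_rot'],degrees=True).as_matrix();print(Rt.round(3))
# desired: tool x down, tool z heading -20deg
h=np.radians(-20);z=np.array([np.cos(h),np.sin(h),0]);x=np.array([0,0,-1.]);D=np.c_[x,np.cross(z,x),z]
print("turn/180",(R.from_matrix(Rt.T@D).as_rotvec()/np.pi).round(3))
E
```

```text
t: 16.73
eef_pos: [536.3, 45.9, 282.4]
tool_rot: [-179.9, 5.2, 137.3]
wrist_force: [0.0, -0.1, -4.6]
width: 28.8
grip_force: 61.2
t: 17.35
eef_pos: [536.5, 46.9, 282.1]
tool_rot: [-180.0, -0.1, 160.2]
wrist_force: [-0.4, 0.1, -4.5]
width: 29.1
grip_force: 61.4
t: 17.98
eef_pos: [534.7, 46.9, 282.5]
tool_rot: [179.7, 49.5, 159.9]
wrist_force: [1.7, -0.2, -5.3]
width: 29.2
grip_force: 61.5
t: 18.6
eef_pos: [556.6, 61.2, 281.3]
tool_rot: [-177.7, 74.1, 162.6]
wrist_force: [0.1, 0.3, -5.3]
width: 28.9
grip_force: 61.9
[ 32.   6. -71. -52. -49.  18.]
[[-0.262  0.336  0.905]
 [ 0.082  0.942 -0.326]
 [-0.962 -0.011 -0.275]]
turn/180 [ 0.001 -0.089  0.004]
```

```bash
cat >> h.py <<'E'
def post(target,head,tilt=0,ins=10.4):
    """tool turn/shift so a post (heavy end along tool +x) hangs upright; target = TCP"""
    h=np.radians(head);z=np.array([np.cos(h),np.sin(h),0]);x=np.array([0,0,-1.]);D=np.c_[x,np.cross(z,x),z]
    s=env.read_state();Rt=R.from_euler('xyz',s['tool_rot'],degrees=True).as_matrix()
    print("at",s["eef_pos"].round(1),"j",s['joint_positions'].round(),"turn",(R.from_matrix(Rt.T@D).as_rotvec()/np.pi).round(3),"shift/40",(Rt.T@(np.array(target)-s["eef_pos"])/40).round(2))
E
python3 -m handwheel '0 0 0.7 0 0 0;0 0 0.7 0 0 0;0 0 0.7 0 0 0;0 0 0 0 -0.03 0;0 0 0 0 -0.03 0'
python3 -m handwheel '0 0 0 0 -0.03 0;0 0 0 0 0 0'
python3 -c "
from h import *
post([629,33,200],-20)"
```

```text
t: 19.23
eef_pos: [642.1, 35.5, 264.2]
tool_rot: [-175.7, 83.2, 164.1]
wrist_force: [0.5, 0.1, -5.4]
width: 29.1
grip_force: 61.9
t: 19.48
eef_pos: [654.3, 41.7, 261.8]
tool_rot: [-159.1, 87.4, -179.6]
wrist_force: [-0.2, 0.4, -3.3]
width: 29.1
grip_force: 62.3
at [654.3  41.7 261.8] j [  23.   38.  -73. -108.  -44.    1.] turn [-0.002 -0.014  0.005] shift/40 [ 1.57 -0.4  -0.45]
```

A horizontal tool drives j3 and j4 to their limits. I'll set the post down on a free spot and regrasp it with the tool tilted 40° toward the heavy end, so after turning 90° the tool sits 40° below horizontal.

```bash
python3 -m handwheel '0 0 0 0 0.055 0;0 0 0 0 0.055 0;0 0 0 0 0.055 0;0 0 0 0 0.055 0;0 0 0 0 0.055 0'
python3 -m handwheel '0 0 0 0 0.055 0;0 0 0 0 0.055 0;0 0 0 0 0.055 0;0 0 0 0 0.055 0;0 0 0 0 0 0'
python3 -c "
from h import *
rel([570,180,250],[180,0,160]);print(env.read_state()['joint_positions'].round())"
```

```text
t: 20.1
eef_pos: [673.6, 49.5, 256.8]
tool_rot: [-178.7, 63.6, 161.6]
wrist_force: [2.1, 0.5, -5.6]
width: 29.1
grip_force: 62.0
t: 20.72
eef_pos: [684.2, 50.4, 256.8]
tool_rot: [-179.2, 31.6, 161.0]
wrist_force: [1.0, 0.4, -3.5]
width: 28.6
grip_force: 61.8
at [684.2  50.4 256.8] [-179.2   31.6  161. ] shift/40 [ 3.29  2.11 -1.85] turn/180 [-0.003  0.176  0.004]
[ 12.  12. -18.  33. -16.  27.]
```

```bash
python3 -m handwheel '0 0 0 0 0.059 0;0 0 0 0 0.059 0;0 0 0 0 0.058 0;0.75 0.42 0 0 0 0;0.76 0.42 0 0 0 0'
python3 -m handwheel '0.76 0.42 0 0 0 0;0.76 0.41 0 0 0 0;0.76 0.41 0 0 0 0;0 0 0 0 0 0'
python3 -c "
from h import *
rel([570,180,4.5],[180,0,160])"
```

```text
t: 21.35
eef_pos: [637.4, 103.2, 246.4]
tool_rot: [-179.0, -0.1, 160.7]
wrist_force: [-0.6, 0.9, -3.9]
width: 28.7
grip_force: 61.6
t: 21.85
eef_pos: [564.1, 181.5, 248.9]
tool_rot: [-179.1, 0.0, 161.0]
wrist_force: [0.1, -0.7, -5.5]
width: 29.3
grip_force: 61.7
at [564.1 181.5 248.9] [-179.1    0.   161. ] shift/40 [-0.15  0.11  6.11] turn/180 [-0.005  0.     0.005]
```

```bash
python3 -m handwheel '0 0 1 0 0 0;0 0 1 0 0 0;0 0 1 0 0 0;0 0 1 0 0 0;0 0 1 0 0 0'
python3 -m handwheel '0 0 0.8 -0.005 0 0;0 0 0.15 0 0 0;0 0 0.1 0 0 0;0 0 0 0 0 0'
python3 -m handwheel '0 0 0.03 0 0 0;0 0 0 0 0 0'
python3 -m handwheel '0 0 0 0 0 0;0 0 0 0 0 0;0 0 0 0 0 0;0 0 0 0 0 0' 0
python3 -m handwheel '0 0 -1 0 0 0;0 0 -0.5 0 0 0;0 0 0 0 0.0556 0;0 0 0 0 0.0556 0;0 0 0 0 0.0556 0'
python3 -m handwheel '0 0 0 0 0.0556 0;0 0 0 0 0 0'
python3 - <<'E'
from h import *
s=env.read_state();Rt=R.from_euler('xyz',s['tool_rot'],degrees=True).as_matrix();print(Rt.round(3),s['joint_positions'].round())
cv2.imwrite("pics/w4.png",read_camera("wrist"))
cv2.imwrite("pics/t4.png",cv2.resize(read_camera("top")[150:370,200:400],None,fx=2.5,fy=2.5))
E
```

```text
t: 22.48
eef_pos: [565.0, 176.1, 47.8]
tool_rot: [-179.1, 0.1, 160.7]
wrist_force: [0.3, -0.2, -5.0]
width: 29.0
grip_force: 61.8
t: 22.98
eef_pos: [565.2, 176.6, 7.5]
tool_rot: [-180.0, -0.1, 160.8]
wrist_force: [-0.9, -0.4, -3.9]
width: 28.9
grip_force: 61.6
t: 23.22
eef_pos: [564.3, 176.4, 5.4]
tool_rot: [-179.9, -0.2, 160.8]
wrist_force: [-0.4, 0.5, -4.8]
width: 29.2
grip_force: 61.6
t: 23.72
eef_pos: [563.9, 176.2, 4.9]
tool_rot: [-179.9, -0.2, 160.8]
wrist_force: [-0.2, -0.3, 0.1]
width: 85.7
grip_force: 0.0
t: 24.35
eef_pos: [565.1, 176.5, 66.2]
tool_rot: [-180.0, -30.4, 160.8]
wrist_force: [1.0, -0.1, -0.1]
width: 85.6
grip_force: 0.0
t: 24.6
eef_pos: [563.8, 174.6, 56.4]
tool_rot: [-179.4, -40.8, 160.3]
wrist_force: [-0.3, 1.2, 0.1]
width: 85.4
grip_force: 0.0
[[-0.712  0.331 -0.619]
 [ 0.256  0.944  0.21 ]
 [ 0.654 -0.008 -0.757]] [ 8. 57. 28. 99. 17. 22.]
```

View pics/w4.png

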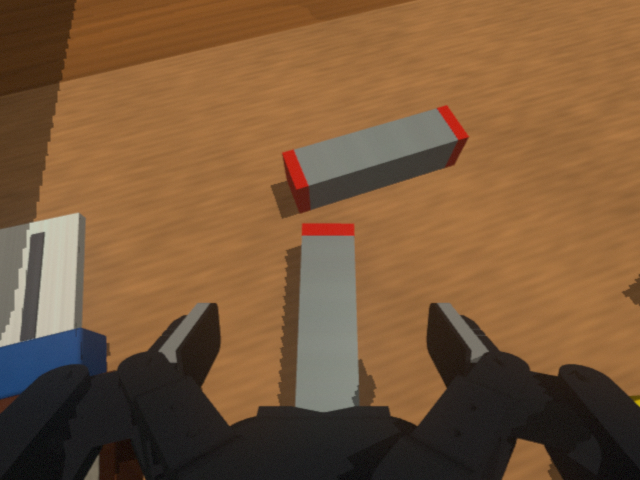

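The post lies centred between the fingers, its near red end at (328,230). Next I descend.

```bash
python3 -c "
from h import *
rel([558,178,10.5])"
```

```text
at [564.  176.2  63.4] [-179.8  -40.3  160.6] shift/40 [-0.73 -0.    1.11]
```

```bash
python3 -m handwheel '-0.18 0 0.28 0 0 0;-0.18 0 0.28 0 0 0;-0.18 0 0.28 0 0 0;-0.18 0 0.27 0 0 0;0 0 0 0 0 0'
python3 -c "
from h import *
rel([558,178,10.5])"
python3 -m handwheel '0 0 0 0 0 0;0 0 0 0 0 0;0 0 0 0 0 0;0 0 0 0 0 0;0 0 0 0 0 0' 1 80
python3 -c "
from h import *
rel([558,178,10.5])"
```

```text
t: 25.32
eef_pos: [556.6, 178.3, 11.2]
tool_rot: [-179.7, -40.4, 160.6]
wrist_force: [-0.1, -0.2, 0.9]
width: 85.2
grip_force: 0.0
at [556.6 178.3  11.2] [-179.7  -40.4  160.6] shift/40 [-0.04  0.   -0.01] 
t: 25.95
eef_pos: [558.5, 178.4, 12.7]
tool_rot: [-179.9, -40.2, 160.7]
wrist_force: [2.2, -1.8, 3.6]
width: 28.3
grip_force: 79.7
at [558.5 178.4  12.7] [-179.9  -40.2  160.7] shift/40 [-0.03 -0.01  0.05]
```

```bash
python3 -m handwheel '0.65 0 -0.76 0 0 0;0.65 0 -0.76 0 0 0;0.65 0 -0.76 0 0 0;0.65 0 -0.76 0 0 0;0.65 0 -0.76 0 0 0'
python3 -m handwheel '0.3 0 -0.4 0 -0.055 0;0 0 0 0 -0.055 0;0 0 0 0 -0.055 0;0 0 0 0 -0.055 0;0 0 0 0 -0.055 0'
python3 -m handwheel '0 0 0 0 -0.055 0;0 0 0 0 -0.055 0;0 0 0 0 -0.055 0;0 0 0 0 -0.06 0;0 0 0 0 0 0'
python3 -c "
from h import *
s=env.read_state();print(s['eef_pos'],s['joint_positions'].round());Rt=R.from_euler('xyz',s['tool_rot'],degrees=True).as_matrix();print(Rt.round(3))
u=Rt@[np.cos(np.radians(40.2)),0,np.sin(np.radians(40.2))]; print('heavy dir',u, 'centre',Rt@[-3,0,-5.6]+s['eef_pos'])"
```

```text
t: 26.58
eef_pos: [557.0, 178.8, 212.0]
tool_rot: [-179.7, -40.3, 160.7]
wrist_force: [0.2, -0.5, -5.6]
width: 28.6
grip_force: 79.7
t: 27.2
eef_pos: [556.9, 178.4, 231.6]
tool_rot: [-179.8, 9.4, 160.8]
wrist_force: [-0.1, 0.2, -5.1]
width: 28.6
grip_force: 79.5
t: 27.82
eef_pos: [549.6, 175.1, 222.7]
tool_rot: [-178.4, 48.9, 162.3]
wrist_force: [-2.0, -0.8, -6.8]
width: 28.7
grip_force: 80.1
[549.60594959 175.10852479 222.7234452 ] [ 39.   5. -43.  11. -40.  46.]
[[-0.626  0.324  0.709]
 [ 0.2    0.946 -0.256]
 [-0.754 -0.018 -0.657]]
heavy dir [-0.02064825 -0.01213887 -0.99971311] centre [547.51406437 175.94005412 228.66420064]
```

```bash
cat >> h.py <<'E'
def mv(d, off=(0,0,0)):
    s=env.read_state();Rt=R.from_euler('xyz',s['tool_rot'],degrees=True).as_matrix()
    print("shift/40",(Rt.T@np.array(d)/40).round(2))
E
python3 -c "
from h import *
mv([71.5,-139,0]);mv([0,0,-105])"
```

```text
shift/40 [-1.82 -2.71  2.16]
shift/40 [1.98 0.05 1.73]
```

```bash
python3 -m handwheel '-0.45 -0.68 0.54 0 0 0;-0.45 -0.68 0.54 0 0 0;-0.46 -0.68 0.54 0 0 0;-0.46 -0.67 0.54 0 0 0;0 0 0 0 0 0'
python3 -m handwheel '0.5 0 0.44 0 0 0;0.5 0 0.43 0 0 0;0.5 0 0.43 0 0 0;0.48 0.05 0.43 0 0 0;0 0 0 0 0 0'
cat >> h.py <<'E'
def held(th=40.2,off=(-3,0,-5.6)):
    s=env.read_state();Rt=R.from_euler('xyz',s['tool_rot'],degrees=True).as_matrix();a=np.radians(th)
    u=Rt@[np.cos(a),0,np.sin(a)];c=Rt@np.array(off)+s['eef_pos'];print('u',u.round(3),'centre',c.round(1),'bottom',(c+60*u).round(1),'j',s['joint_positions'].round());return u,c,Rt
E
python3 - <<'E'
from h import *
u,c,Rt=held()
for n,r in (("scene",(180,280,240,340)),):
    im=read_camera(n)
    for P in (c+60*u,c-60*u,np.array([619,37,33.])):
        p=w2px(n,P)[0]; print(p)
    cv2.imwrite("pics/s5.png",cv2.resize(im[120:300,200:400],None,fx=3,fy=3))
E
```

```text
t: 28.45
eef_pos: [630.9, 36.1, 232.9]
tool_rot: [-179.8, 49.6, 160.6]
wrist_force: [-0.1, 1.0, -5.0]
width: 28.3
grip_force: 80.8
t: 29.08
eef_pos: [630.3, 40.5, 123.8]
tool_rot: [-179.5, 49.3, 161.2]
wrist_force: [-0.4, 0.1, -5.0]
width: 28.4
grip_force: 80.9
u [-0.011 -0.003 -1.   ] centre [628.1  41.3 129.7] bottom [627.5  41.1  69.7] j [ 17.  15. -55. -24. -27.  25.]
[303.13546231 244.44574248]
[302.96236686 211.71708558]
[304.53607772 250.72956016]
```

View pics/s5.png

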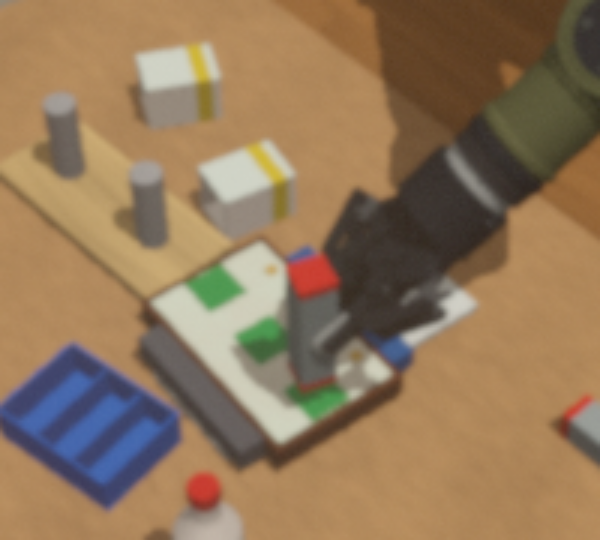

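The post is upright above pad 1: top at (313,275) and bottom at (315,380) in the crop, where the prediction gave (309,275) and (309,373). I'll correct the horizontal offset and lower it.

```bash
python3 -c "
from h import *
mv([-9,-4.3,0]);mv([0,0,-10])"

```

```text
shift/40 [ 0.12 -0.18 -0.13]
shift/40 [0.19 0.   0.16]
```

```bash
python3 -m handwheel '0.12 -0.18 -0.13 0 0 0;0.19 0 0.16 0 0 0;0.19 0 0.16 0 0 0;0 0 0 0 0 0;0 0 0 0 0 0'
python3 -c "
from h import *
held()"
python3 -m handwheel '0.1 0 0.09 0 0 0;0.06 0 0.05 0 0 0;0 0 0 0 0 0;0 0 0 0 0 0'
python3 -c "
from h import *
held()"
```

```text
t: 29.75
eef_pos: [622.1, 35.9, 106.6]
tool_rot: [-179.8, 49.6, 161.0]
wrist_force: [1.1, 0.3, -4.8]
width: 28.6
grip_force: 80.9
u [-0.003 -0.002 -1.   ] centre [619.9  36.7 112.5] bottom [619.7  36.6  52.5] j [ 17.  17. -58. -29. -27.  25.]
t: 30.25
eef_pos: [622.1, 35.8, 98.2]
tool_rot: [-179.8, 49.7, 161.0]
wrist_force: [0.3, -0.1, -5.1]
width: 28.9
grip_force: 81.0
u [-0.003 -0.002 -1.   ] centre [619.9  36.6 104.1] bottom [619.7  36.5  44.1] j [ 17.  19. -59. -31. -27.  25.]
```

```bash
python3 -m handwheel '0.08 0 0.07 0 0 0;0.07 0 0.06 0 0 0;0 0 0 0 0 0;0 0 0 0 0 0'
python3 -m handwheel '0.03 0 0.025 0 0 0;0 0 0 0 0 0'
python3 -m handwheel '0.03 0 0.025 0 0 0;0 0 0 0 0 0'
python3 -m handwheel '0.03 0 0.025 0 0 0;0 0 0 0 0 0'
python3 -c "
from h import *
held()"
```

```text
t: 30.75
eef_pos: [622.1, 35.8, 90.2]
tool_rot: [-179.8, 49.6, 161.0]
wrist_force: [0.7, 0.9, -4.9]
width: 28.4
grip_force: 81.0
t: 31.0
eef_pos: [622.1, 35.7, 88.7]
tool_rot: [-179.8, 49.6, 161.0]
wrist_force: [-0.1, -0.5, -4.6]
width: 28.5
grip_force: 81.0
t: 31.25
eef_pos: [622.0, 35.8, 87.0]
tool_rot: [-179.8, 49.6, 161.0]
wrist_force: [0.7, -0.4, -4.2]
width: 28.3
grip_force: 81.0
t: 31.5
eef_pos: [622.0, 35.7, 85.4]
tool_rot: [-179.8, 49.6, 161.0]
wrist_force: [-0.2, -0.5, -4.9]
width: 28.9
grip_force: 81.0
u [-0.004 -0.002 -1.   ] centre [619.8  36.5  91.3] bottom [619.6  36.4  31.3] j [ 17.  20. -59. -34. -27.  25.]
```

```bash
python3 -m handwheel '0.03 0 0.025 0 0 0;0 0 0 0 0 0'
python3 -m handwheel '0.03 0 0.025 0 0 0;0 0 0 0 0 0'
python3 -m handwheel '0.03 0 0.025 0 0 0;0 0 0 0 0 0'
```

```text
t: 31.75
eef_pos: [622.5, 35.8, 84.4]
tool_rot: [-179.8, 49.7, 160.9]
wrist_force: [-0.6, 0.1, -3.6]
width: 28.8
grip_force: 81.0
t: 32.0
eef_pos: [623.0, 35.7, 84.4]
tool_rot: [-179.9, 49.9, 160.9]
wrist_force: [-5.6, 1.2, 6.7]
width: 28.5
grip_force: 82.2
t: 32.25
eef_pos: [623.5, 35.6, 84.4]
tool_rot: [-179.9, 50.1, 160.8]
wrist_force: [-11.1, 2.5, 15.6]
width: 28.6
grip_force: 83.4
```

```bash
python3 -m handwheel '-0.04 0 -0.035 0 0 0;0 0 0 0 0 0'
python3 -m handwheel '0 0 0 0 0 0;0 0 0 0 0 0;0 0 0 0 0 0;0 0 0 0 0 0' 0
python3 -m handwheel '0 0 -0.4 0 0 0;0 0 -0.8 0 0 0;0 0 -0.8 0 0 0;0 0 -1 0 0 0;0 0 -1 0 0 0'
python3 - <<'E'
from h import *
cv2.imwrite("pics/s6.png",cv2.resize(read_camera("scene")[120:300,200:400],None,fx=2,fy=2))
rel([465,245,150],[180,0,90]);print(env.read_state()['joint_positions'].round())
E
```

```text
t: 32.5
eef_pos: [622.9, 36.0, 84.4]
tool_rot: [-179.9, 49.8, 160.9]
wrist_force: [-5.3, 2.1, 5.7]
width: 28.4
grip_force: 82.3
t: 33.0
eef_pos: [622.1, 35.8, 82.9]
tool_rot: [-179.8, 49.6, 161.0]
wrist_force: [0.9, 0.1, -0.6]
width: 85.5
grip_force: 0.0
t: 33.62
eef_pos: [505.1, 76.1, 187.6]
tool_rot: [-179.8, 49.7, 161.0]
wrist_force: [0.2, 0.7, 0.4]
width: 85.3
grip_force: 0.0
at [503.7  76.6 190. ] [-179.9   49.8  160.9] shift/40 [ 2.24  3.66 -1.11] turn/180 [0.17  0.24  0.368]
[ 30.  -2. -59.  -5. -35.  37.]
```

View pics/s6.png

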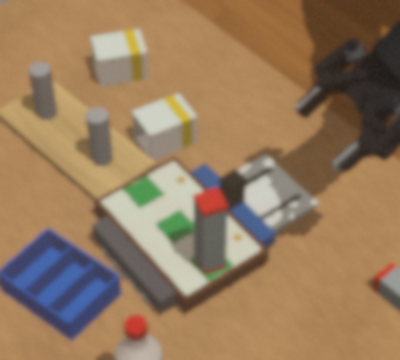

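Post 1 stands on pad 1. Next I feel post 2.

```bash
python3 -m handwheel '0 0 0 0 0.0553 0;0 0 0 0 0.0553 0;0 0 0 0 0.0553 0;0 0 0 0 0.0553 0;0 0 0 0 0.0553 0'
python3 -m handwheel '0 0 0 0 0 0.05;0 0 0 0 0 0.05;0 0 0 0 0 0.05;0 0 0 0 0 0.05;0 0 0 0 0 0.05'
python3 -m handwheel '0 0 0 0 0 0.05;0 0 0 0 0 0.05;0 0 0 0 0 0.045;0 0 0 0 0 0'
python3 -c "
from h import *
rel([465,245,100],[180,0,90.5])"
```

```text
t: 34.3
eef_pos: [507.0, 76.5, 188.3]
tool_rot: [-179.9, 0.3, 160.8]
wrist_force: [1.0, -0.7, 0.2]
width: 85.5
grip_force: 0.0
t: 34.92
eef_pos: [506.4, 76.4, 186.7]
tool_rot: [179.8, 0.5, 115.5]
wrist_force: [0.1, -0.0, -0.6]
width: 85.7
grip_force: 0.0
t: 35.42
eef_pos: [506.6, 76.4, 186.7]
tool_rot: [179.7, 0.3, 89.8]
wrist_force: [-0.3, 0.1, -0.7]
width: 85.2
grip_force: 0.0
at [506.6  76.4 186.7] [179.7   0.3  89.8] shift/40 [ 4.22 -1.06  2.14] turn/180 [ 0.002  0.002 -0.004]
```

```bash
python3 -m handwheel '0.84 -0.21 0 0 0 0;0.84 -0.21 0 0 0 0;0.85 -0.21 0 0 0 0;0.85 -0.21 0 0 0 0;0.84 -0.21 0 0 0 0'
python3 -m handwheel '0 0 0.9 0 0 0;0 0 0.9 0 0 0;0 0 0.9 0 0 0;0 0 0.9 0 0 0;0 0 0.5 0 0 0'
python3 -m handwheel '0 0 0.4 0 0 0;0 0 0 0 0 0;0 0 0 0 0 0'
python3 -c "
from h import *
rel([465,244.5,4.5],[180,0,90.5])"
```

```text
t: 36.05
eef_pos: [465.4, 246.3, 185.4]
tool_rot: [179.6, 0.3, 89.9]
wrist_force: [-0.6, -0.1, 0.2]
width: 85.5
grip_force: 0.0
t: 36.67
eef_pos: [465.6, 243.7, 19.6]
tool_rot: [179.8, 0.4, 89.9]
wrist_force: [0.4, 0.0, -0.6]
width: 85.4
grip_force: 0.0
t: 37.05
eef_pos: [467.5, 244.6, 5.8]
tool_rot: [179.6, 0.3, 89.8]
wrist_force: [0.1, 0.5, 0.5]
width: 85.1
grip_force: 0.0
at [467.5 244.6   5.8] [179.6   0.3  89.8] shift/40 [-0.   -0.06  0.03] turn/180 [ 0.002  0.002 -0.004]
```

```bash
python3 -m handwheel '0 0 0 0 0 0;0 0 0 0 0 0;0 0 0 0 0 0;0 0 0 0 0 0;0 0 0 0 0 0' 1 60
python3 -m handwheel '0 0 -0.4 0 0 0;0 0 -0.4 0 0 0;0 0 0 0 0 0;0 0 0 0 0 0;0 0 0 0 0 0'
python3 -c "from h import *;s=env.read_state();print(s['wrist_force'],s['torque'])"
python3 -m handwheel '0 0 0 0 0 0;0 0 0 0 0 0'
python3 -c "from h import *;s=env.read_state();print(s['wrist_force'],s['torque'],s['joint_positions'])"
```

```text
t: 37.67
eef_pos: [466.8, 244.4, 5.7]
tool_rot: [179.7, 0.3, 89.7]
wrist_force: [-2.2, 0.3, 6.2]
width: 29.0
grip_force: 61.3
t: 38.3
eef_pos: [466.2, 244.0, 36.1]
tool_rot: [179.8, 0.4, 89.7]
wrist_force: [-0.3, 0.1, -5.8]
width: 28.6
grip_force: 60.3
[-0.28795932  0.08121269 -5.81752334] [-0.12063388  0.01095707  0.02020027]
t: 38.55
eef_pos: [466.9, 244.4, 36.8]
tool_rot: [179.7, 0.3, 89.7]
wrist_force: [-0.1, 0.3, -5.4]
width: 29.3
grip_force: 60.3
[-0.08237731  0.27399637 -5.3768187 ] [-0.15790278  0.02543909 -0.0081038 ] [ 27.89296651  24.18919909 -25.98431257  39.70155793  -0.4366451
 118.17288842]
```

```bash
python3 -m handwheel '0 0 0.4 0 0 0;0 0 0.37 0 0 0;0 0 0 0 0 0;0 0 0 0 0 0'
python3 -m handwheel '0 0 0 0 0 0;0 0 0 0 0 0;0 0 0 0 0 0;0 0 0 0 0 0' 0
python3 -m handwheel '0 0 -1 0 0 0;0 0 -0.5 0 0 0;0 0 0 0 0 0;0 0 0 0 0 0'
python3 -c "from h import *;s=env.read_state();print(s['wrist_force'],s['torque'])"
python3 -m handwheel '0 0 0 0 0.0556 0;0 0 0 0 0.0556 0;0 0 0 0 0.0556 0;0 0 0 0 0.0556 0;0 0 0 0 0 0'
python3 -c "
from h import *
rel([466.5,244.5+5.5,10.5]);s=env.read_state();print(s['wrist_force'],s['torque'],s['joint_positions'].round())"
```

```text
t: 39.05
eef_pos: [466.9, 244.2, 6.0]
tool_rot: [179.7, 0.3, 89.7]
wrist_force: [0.5, 0.2, -5.5]
width: 29.2
grip_force: 61.4
t: 39.55
eef_pos: [467.5, 244.5, 6.6]
tool_rot: [179.6, 0.3, 89.7]
wrist_force: [0.1, 0.1, 0.3]
width: 85.5
grip_force: 0.0
t: 40.05
eef_pos: [466.3, 244.4, 65.5]
tool_rot: [179.7, 0.3, 89.7]
wrist_force: [-0.2, -0.2, 0.5]
width: 85.2
grip_force: 0.0
[-0.22001184 -0.22143384  0.48245743] [ 0.0290891  -0.00711548 -0.02922427]
t: 40.67
eef_pos: [464.8, 242.1, 63.3]
tool_rot: [-179.9, -39.6, 89.4]
wrist_force: [-0.8, -0.8, -0.1]
width: 85.9
grip_force: 0.0
at [464.8 242.1  63.3] [-179.9  -39.6   89.4] shift/40 [-0.69  0.04  1.14] 
[-0.7775062  -0.76270955 -0.07791189] [-5.82173668e-01  2.63322313e-04  4.69335405e-02] [  5.  23. -39.  24.  39.  97.]
```

```bash
python3 -m handwheel '-0.17 0.01 0.28 0 0 0;-0.17 0.01 0.28 0 0 0;-0.17 0.01 0.28 0 0 0;-0.17 0.01 0.28 0 0 0;0 0 0 0 0 0'
python3 -c "
from h import *
rel([466.5,250.5,11])"
```

```text
t: 41.3
eef_pos: [467.8, 253.2, 13.6]
tool_rot: [179.7, -39.6, 90.0]
wrist_force: [-0.5, 0.6, -0.7]
width: 85.6
grip_force: 0.0
at [467.8 253.2  13.6] [179.7 -39.6  90. ] shift/40 [-0.09 -0.03  0.01]
```

```bash
python3 -m handwheel '-0.08 -0.03 0.01 0 0 0;0 0 0 0 0 0'
python3 -m handwheel '0 0 0 0 0 0;0 0 0 0 0 0;0 0 0 0 0 0;0 0 0 0 0 0;0 0 0 0 0 0' 1 80
python3 - <<'E'
from h import *
s=env.read_state();Rt=R.from_euler('xyz',s['tool_rot'],degrees=True).as_matrix()
print("centre in tool",(Rt.T@(np.array([466.9,244.3,15])-s['eef_pos'])).round(1), (Rt.T@[0,1,0]).round(3)); mv([0,0,40])
E
```

```text
t: 41.55
eef_pos: [467.7, 250.2, 12.4]
tool_rot: [179.5, -39.7, 90.0]
wrist_force: [0.7, -0.3, 0.1]
width: 85.8
grip_force: 0.0
t: 42.18
eef_pos: [467.7, 250.0, 12.5]
tool_rot: [179.5, -39.7, 90.0]
wrist_force: [-0.5, -3.5, 5.1]
width: 28.5
grip_force: 79.6
centre in tool [-2.8 -0.8 -5.6] [ 0.769 -0.005  0.639]
shift/40 [ 0.64  0.01 -0.77]
```

```bash
python3 -m handwheel '0.64 0 -0.77 0 0 0;0.64 0 -0.77 0 0 0;0.64 0 -0.77 0 0 0;0.64 0 -0.77 0 0 0;0.64 0 -0.77 0 0 0'
python3 -m handwheel '0 0 0 0 -0.055 0;0 0 0 0 -0.055 0;0 0 0 0 -0.055 0;0 0 0 0 -0.055 0;0 0 0 0 0 0'
python3 -m handwheel '0 0 -0.5 0 0 -0.055;0 0 0 0 0 -0.055;0 0 0 0 0 -0.055;0 0 0 0 0 -0.055;0 0 0 0 0 -0.055'
python3 -m handwheel '0 0 0 0 0 -0.055;0 0 0 0 0 -0.055;0 0 0 0 0 -0.055;0 0 0 0 0 -0.055;0 0 0 0 0 0'
python3 -c "
from h import *
rel([540,-107,235],[180,0,180])"
```

```text
t: 42.8
eef_pos: [465.1, 249.3, 211.7]
tool_rot: [179.8, -39.5, 89.9]
wrist_force: [0.9, -0.1, -5.8]
width: 28.4
grip_force: 80.5
t: 43.42
eef_pos: [465.6, 252.8, 210.9]
tool_rot: [179.8, -0.1, 90.0]
wrist_force: [0.2, -0.4, -5.4]
width: 28.4
grip_force: 80.4
t: 44.05
eef_pos: [465.4, 248.4, 231.0]
tool_rot: [179.8, 0.0, 139.4]
wrist_force: [0.0, 0.0, -4.3]
width: 28.3
grip_force: 80.5
t: 44.68
eef_pos: [465.6, 248.7, 231.2]
tool_rot: [179.9, 0.2, 178.6]
wrist_force: [-0.0, 0.7, -4.5]
width: 28.5
grip_force: 80.5
at [465.6 248.7 231.2] [179.9   0.2 178.6] shift/40 [-2.08 -8.84 -0.11] turn/180 [ 0.001  0.001 -0.008]
```

```bash
python3 -m handwheel '-0.23 -0.98 0 0 0 0;-0.23 -0.98 0 0 0 0;-0.23 -0.98 0 0 0 0;-0.23 -0.98 0 0 0 0;-0.23 -0.98 0 0 0 0'
python3 -m handwheel '-0.23 -0.98 0 0 0 0;-0.23 -0.98 0 0 0 0;-0.23 -0.98 0 0 0 0;-0.23 -0.98 0 0 0 0;0 0 0 0 0 0'
python3 -m handwheel '0 0 0 0 -0.055 0;0 0 0 0 -0.055 0;0 0 0 0 -0.055 0;0 0 0 0 -0.055 0;0 0 0 0 -0.055 0'
python3 -m handwheel '0 0 0 0 0 0;0 0 0 0 0 0'
python3 -c "
from h import *
u,c,Rt=held(39.7,(-2.8,-.8,-5.6)); mv([606.6-c[0],-107-c[1],0]); mv([0,0,112-c[2]])"
```

```text
t: 45.3
eef_pos: [507.9, 51.4, 231.7]
tool_rot: [179.8, 0.3, 178.6]
wrist_force: [0.2, -0.6, -4.8]
width: 28.4
grip_force: 80.9
t: 45.92
eef_pos: [541.8, -107.4, 231.3]
tool_rot: [179.9, 0.3, 178.4]
wrist_force: [0.7, 0.5, -5.1]
width: 28.3
grip_force: 81.3
t: 46.55
eef_pos: [539.8, -103.4, 229.1]
tool_rot: [179.5, 47.8, 178.3]
wrist_force: [1.3, -0.4, -7.0]
width: 28.7
grip_force: 81.3
t: 46.8
eef_pos: [544.2, -104.9, 231.8]
tool_rot: [179.7, 47.7, 178.5]
wrist_force: [1.5, 0.3, -3.8]
width: 28.5
grip_force: 81.5
u [-0.046  0.005 -0.999] centre [ 541.9 -105.7  237.7] bottom [ 539.2 -105.4  177.7] j [-18.  -6. -55.  -5.  13. -11.]
shift/40 [-1.09  0.    1.2 ]
shift/40 [ 2.32 -0.01  2.12]
```

```bash
python3 -m handwheel '-0.36 0 0.4 0 -0.0145 0;-0.36 0 0.4 0 0 0;-0.36 0 0.4 0 0 0;0 0 0 0 0 0'
python3 -m handwheel '0.58 0 0.53 0 0 0;0.58 0 0.53 0 0 0;0.58 0 0.53 0 0 0;0.5 0 0.45 0 0 0;0 0 0 0 0 0'
python3 -m handwheel '0 0 0 0 0 0'
python3 -c "
from h import *
u,c,Rt=held(39.7,(-2.8,-.8,-5.6)); mv([606.6-c[0],-107-c[1],0]); mv([0,0,96-c[2]])"
```

```text
t: 47.3
eef_pos: [612.1, -106.5, 235.0]
tool_rot: [179.8, 50.5, 178.7]
wrist_force: [-1.3, -0.7, -4.7]
width: 28.7
grip_force: 81.3
t: 47.92
eef_pos: [612.1, -105.3, 107.9]
tool_rot: [179.6, 49.9, 178.5]
wrist_force: [-0.2, -0.1, -5.7]
width: 28.6
grip_force: 81.5
t: 48.05
eef_pos: [614.7, -106.1, 112.5]
tool_rot: [179.7, 50.4, 178.6]
wrist_force: [-0.3, 0.5, -5.8]
width: 28.3
grip_force: 81.5
u [ 0.002  0.003 -1.   ] centre [ 612.1 -106.8  118.3] bottom [ 612.3 -106.7   58.3] j [-15.  16. -63. -39.  11.  -9.]
shift/40 [ 0.09 -0.01 -0.11]
shift/40 [ 0.43 -0.    0.35]
```

```bash
python3 -m handwheel '0.09 0 -0.11 0 0 0;0.21 0 0.18 0 0 0;0.22 0 0.17 0 0 0;0 0 0 0 0 0;0 0 0 0 0 0'
python3 -c "
from h import *
u,c,Rt=held(39.7,(-2.8,-.8,-5.6))"
python3 -m handwheel '0.03 0 0.025 0 0 0;0 0 0 0 0 0'
python3 -m handwheel '0.03 0 0.025 0 0 0;0 0 0 0 0 0'
python3 -c "
from h import *
u,c,Rt=held(39.7,(-2.8,-.8,-5.6))"
```

```text
t: 48.68
eef_pos: [608.1, -105.8, 90.6]
tool_rot: [179.8, 50.5, 178.6]
wrist_force: [-0.7, 0.6, -6.0]
width: 28.7
grip_force: 81.4
u [ 0.003  0.003 -1.   ] centre [ 605.6 -106.6   96.3] bottom [ 605.7 -106.4   36.3] j [-16.  20. -66. -45.  11.  -9.]
t: 48.92
eef_pos: [608.1, -105.8, 88.5]
tool_rot: [179.7, 50.4, 178.6]
wrist_force: [-0.7, -1.3, -3.6]
width: 28.4
grip_force: 81.5
t: 49.18
eef_pos: [608.7, -105.9, 88.4]
tool_rot: [179.8, 50.6, 178.6]
wrist_force: [-5.9, 0.9, 7.2]
width: 28.3
grip_force: 82.9
u [ 0.006  0.002 -1.   ] centre [ 606.1 -106.6   94.2] bottom [ 606.5 -106.5   34.2] j [-16.  20. -66. -46.  11.  -9.]
```

Contact. Release, retract and look.

```bash
python3 -m handwheel '-0.02 0 -0.015 0 0 0;0 0 0 0 0 0'
python3 -m handwheel '0 0 0 0 0 0;0 0 0 0 0 0;0 0 0 0 0 0;0 0 0 0 0 0' 0
python3 -m handwheel '0 0 -0.4 0 0 0;0 0 -0.8 0 0 0;0 0 -0.8 0 0 0;0 0 -1 0 0 0;0 0 -1 0 0 0'
python3 -m handwheel '0 0 0 0 0.055 0;0 0 0 0 0.055 0;0 0 0 0 0 0'
python3 - <<'E'
from h import *
im=read_camera("top"); cv2.imwrite("pics/top7.png",im)
cv2.imwrite("pics/t7.png",cv2.resize(im[190:350,290:550],None,fx=3,fy=3))
s=env.read_state();print(s['eef_pos'],s['tool_rot'],s['joint_positions'].round())
E
```

```text
t: 49.42
eef_pos: [608.6, -105.9, 88.4]
tool_rot: [179.8, 50.5, 178.6]
wrist_force: [-2.7, 0.2, 3.2]
width: 28.7
grip_force: 82.3
t: 49.92
eef_pos: [607.8, -105.7, 87.2]
tool_rot: [179.7, 50.4, 178.6]
wrist_force: [-0.7, 0.3, 0.0]
width: 85.3
grip_force: 0.0
t: 50.55
eef_pos: [483.3, -103.1, 189.6]
tool_rot: [179.7, 50.3, 178.6]
wrist_force: [1.8, 0.5, 0.5]
width: 85.4
grip_force: 0.0
t: 50.92
eef_pos: [491.0, -104.9, 190.7]
tool_rot: [179.8, 34.4, 178.6]
wrist_force: [0.5, -0.4, -0.7]
width: 85.8
grip_force: 0.0
[ 489.28440872 -104.53421924  188.62133707] [179.71948067  34.3047346  178.59214747] [-18.  -6. -50.  12.  10. -14.]
```

View pics/t7.png

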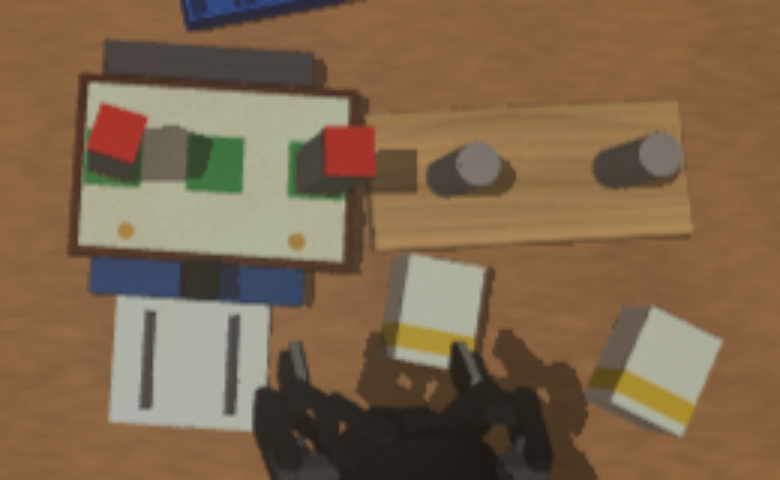

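Both posts stand. Their red tops are at (117,133) and (349,152) in the crop. The near pot has been knocked and now sits near (437,308). I'll re-measure the posts, pots and pegs.

```bash
python3 - <<'E'
from h import *
im=cv2.imread("pics/top7.png"); hsv=cv2.cvtColor(im,cv2.COLOR_BGR2HSV)
def blobs(name,m,z,amin,roi):
    k=np.zeros_like(m);k[roi[0]:roi[1],roi[2]:roi[3]]=m[roi[0]:roi[1],roi[2]:roi[3]]
    n,l,st,ce=cv2.connectedComponentsWithStats(k)
    for i in range(1,n):
        if st[i,4]>amin:
            w=px2w("top",np.argwhere(l==i)[:,::-1],z)[:,:2].astype(np.float32); r=cv2.minAreaRect(w); print(name,"c",np.round(r[0],1),"size",np.round(r[1],1),"ang",round(r[2],1),np.round(cv2.boxPoints(r)).tolist())
blobs("red",cv2.inRange(hsv,(0,180,100),(6,255,255))|cv2.inRange(hsv,(174,180,100),(180,255,255)),153,80,(190,350,290,550))
y=cv2.inRange(hsv,(18,110,90),(32,255,255)); w=cv2.inRange(hsv,(15,0,140),(50,70,255))
m=cv2.morphologyEx(y|w,cv2.MORPH_CLOSE,np.ones((3,3)))
blobs("pot",m,52,400,(262,350,405,540)); blobs("band",y,52,50,(262,350,405,540))
blobs("peg",cv2.inRange(hsv,(0,0,110),(180,40,200)),100,60,(232,252,440,520))
E
```

```text
red c [619.2  36. ] size [28.7 27.9] ang 70.2 [[601.0, 27.0], [627.0, 18.0], [637.0, 45.0], [611.0, 54.0]]
red c [ 605.1 -107.2] size [29.6 29.7] ang 87.1 [[589.0, -121.0], [619.0, -123.0], [621.0, -93.0], [591.0, -92.0]]
pot c [ 506.3 -178.7] size [64.6 72.4] ang 78.1 [[464.0, -203.0], [535.0, -218.0], [548.0, -155.0], [478.0, -140.0]]
pot c [ 466.8 -328. ] size [70.  71.7] ang 60.8 [[418.0, -341.0], [481.0, -376.0], [515.0, -315.0], [453.0, -280.0]]
band c [ 486.4 -174.5] size [64.7 14.8] ang 78.0 [[472.0, -205.0], [487.0, -208.0], [500.0, -144.0], [486.0, -141.0]]
band c [ 448.9 -317.4] size [70.9 18.7] ang 66.5 [[426.0, -346.0], [443.0, -354.0], [472.0, -289.0], [454.0, -281.0]]
peg c [ 604.5 -321.9] size [24.5 24.5] ang 41.8 [[587.0, -321.0], [604.0, -339.0], [622.0, -323.0], [605.0, -305.0]]
peg c [ 601.7 -201. ] size [25.8 23.8] ang 88.7 [[589.0, -214.0], [613.0, -214.0], [614.0, -188.0], [590.0, -188.0]]
```

Both posts are within 2 mm of their pads. Before choosing the pot tilt angles, I'll fit a quick kinematic model from the logged joints to check reach.

```bash
cat > fk.py <<'E'
import numpy as np
from scipy.optimize import least_squares
from scipy.spatial.transform import Rotation as R
D=[([71.907,14.935,-7.986,67.19,0,90],[162.8,498.4,230.5]),([-2,4,-22,64,0,93],[410.3,-14.1,230.9]),([21,23,4,71,0,116],[565,211.6,231.4]),
([53,36,-15,71,-80,122],[570.2,228.4,269.7]),([32,6,-71,-52,-49,18],[556.6,61.2,281.3]),([8,57,28,99,17,22],[564,176.2,63.4]),([39,5,-43,11,-40,46],[549.6,175.1,222.7]),
([17,15,-55,-24,-27,25],[630.3,40.5,123.8]),([17,20,-59,-34,-27,25],[622,35.7,85.4]),([27.893,24.189,-25.984,39.7,-.44,118.17],[466.9,244.4,36.8]),([5,23,-39,24,39,97],[464.8,242.1,63.3]),
([-18,-6,-55,-5,13,-11],[544.2,-104.9,231.8]),([-16,20,-66,-46,11,-9],[608.7,-105.9,88.4]),([-18,-6,-50,12,10,-14],[489.3,-104.5,188.6])]
def fk(j,p,s5):
    h,r0,L1,L2,e,L3,L4=p; e_=lambda a,q:R.from_euler(a,q,degrees=True)
    A=e_('z',j[0]); B=A*e_('y',j[1]); C=B*e_('y',-j[2]); W=C*e_('y',j[3]); T=W*e_('z',s5*j[4])
    return A.apply([r0,0,h])+B.apply([0,0,L1])+C.apply([L2,0,e])+W.apply([L3,0,0])+T.apply([L4,0,0]), T.apply([1,0,0])
def fit():
    best=None
    for s5 in (1,-1):
        f=lambda p:np.ravel([fk(j,p,s5)[0]-x for j,x in D])
        r=least_squares(f,[200,0,300,300,0,80,170],loss='soft_l1',f_scale=5)
        if best is None or r.cost<best[0]: best=(r.cost,r.x,s5,np.abs(r.fun).max())
    return best
LO=np.array([-159,-47.6,-73.5,-108.7,-89]);HI=np.array([159,98.7,78.2,121,84])
def ik(p,s5,x,zd):
    zd=np.array(zd)/np.linalg.norm(zd);b=None
    for g in ([np.degrees(np.arctan2(x[1],x[0])),20,-20,40,0],[np.degrees(np.arctan2(x[1],x[0])),50,20,100,0],[0,0,-60,0,0]):
        f=lambda j:np.r_[(fk(j,p,s5)[0]-x)/5,(fk(j,p,s5)[1]-zd)*30]
        r=least_squares(f,np.clip(g,LO+1,HI-1),bounds=(LO,HI))
        if b is None or r.cost<b.cost:b=r
    return b.x.round(),round(b.cost,3)
if __name__=="__main__":
    c,p,s5,m=fit();print(p.round(1),s5,m)
    def tz(head,tilt): h,t=np.radians([head,tilt]);return [np.cos(h)*np.sin(t),np.sin(h)*np.sin(t),-np.cos(t)]
    for th in (20,30,35,40,45,50,60):
        print(th,"pick1",ik(p,s5,[510,-180,20],tz(-12,th)),"pick2",ik(p,s5,[470,-330,20],tz(-30,th)))
        print("   place1",[(hd,ik(p,s5,[602,-201,z],tz(hd,90-th))) for hd in (165,) for z in (75,170)],"place2",[(hd,ik(p,s5,[604,-322,z],tz(hd,90-th))) for hd in (150,) for z in (75,170)])
E
python3 fk.py
```

```text
[216.6  -4.4 565.3 387.7  64.2 116.  322.5] 1 8.828975564973547
20 pick1 (array([-21.,  18., -47.,   6.,   3.]), np.float64(0.0)) pick2 (array([-36.,  20., -43.,   7.,   2.]), np.float64(0.0))
   place1 [(165, (array([-17.,  70.,  56., 121.,  -3.]), np.float64(98.08))), (165, (array([-17.,  61.,  53., 121.,  -3.]), np.float64(144.564)))] place2 [(150, (array([-29.,  72.,  64., 121.,   2.]), np.float64(155.675))), (150, (array([-29.,  63.,  61., 121.,   2.]), np.float64(207.969)))]
30 pick1 (array([-23.,  17., -58., -14.,   5.]), np.float64(0.0)) pick2 (array([-37.,  19., -54., -13.,   4.]), np.float64(0.0))
   place1 [(165, (array([-17.,  70.,  58., 121.,  -2.]), np.float64(42.959))), (165, (array([-17.,  61.,  54., 121.,  -3.]), np.float64(75.814)))] place2 [(150, (array([-29.,  72.,  66., 121.,   2.]), np.float64(83.854))), (150, (array([-29.,  63.,  62., 121.,   2.]), np.float64(123.991)))]
35 pick1 (array([-23.,  18., -63., -26.,   6.]), np.float64(0.0)) pick2 (array([-37.,  20., -59., -24.,   4.]), np.float64(0.0))
   place1 [(165, (array([-17.,  70.,  58., 121.,  -2.]), np.floa
[... 1199 characters left out ...]

   place1 [(165, (array([-18.,  69.,  58., 119.,  -2.]), np.float64(0.0))), (165, (array([-18.,  61.,  57., 121.,  -2.]), np.float64(3.844)))] place2 [(150, (array([-29.,  72.,  69., 121.,   1.]), np.float64(5.788))), (150, (array([-29.,  63.,  65., 121.,   1.]), np.float64(19.527)))]
60 pick1 (array([-30.,  27., -73., -56.,  18.]), np.float64(28.48)) pick2 (array([-41.,  32., -73., -65.,  11.]), np.float64(16.42))
   place1 [(165, (array([-18.,  57.,  36., 100.,  -1.]), np.float64(0.0))), (165, (array([-18.,  55.,  48., 112.,  -1.]), np.float64(0.0)))] place2 [(150, (array([-28.,  66.,  57., 111.,   1.]), np.float64(0.0))), (150, (array([-28.,  63.,  67., 121.,   1.]), np.float64(1.046)))]
```

The fit (TCP 322 mm beyond j5, residual under 9 mm) rules out a tool pointing back at the pegs. Instead I'll grasp each pot tilted 40° toward its mouth, yaw about 170°, then pitch so the tool points outward with the mouth down, as for the posts. First, a close look at the pots.

```bash
python3 -m handwheel '0 0 -1 0 0.0475 0;0 0 -0.8 0 0.0475 0;0 0 0 0 0.0475 0;0 0 0 0 0.0475 0;0 0 0 0 0 0'
python3 -m handwheel '0.2 -0.85 0 0 0 0;0.2 -0.85 0 0 0 0;0.2 -0.85 0 0 0 0;0.2 -0.85 0 0 0 0;0 0 0 0 0 0'
python3 -m handwheel '0 0 0 0 0 0;0 0 0 0 0 0'
python3 - <<'E'
from h import *
s=env.read_state(); cv2.imwrite("pics/w8.png",read_camera("wrist")); np.save("w8.npy",np.r_[s['eef_pos'],s['tool_rot']]);print(s['eef_pos'],s['tool_rot'],s['joint_positions'].round())
E
```

```text
t: 51.6
eef_pos: [458.0, -104.2, 236.2]
tool_rot: [179.6, 1.6, 178.7]
wrist_force: [-0.6, 0.2, -0.1]
width: 85.5
grip_force: 0.0
t: 52.22
eef_pos: [419.0, -240.4, 236.4]
tool_rot: [179.7, 1.8, 178.4]
wrist_force: [0.2, 0.2, 0.3]
width: 85.3
grip_force: 0.0
t: 52.48
eef_pos: [420.7, -238.3, 237.7]
tool_rot: [179.7, 1.7, 178.7]
wrist_force: [0.2, -0.6, -0.7]
width: 85.1
grip_force: 0.0
[ 420.67610485 -238.32289828  237.6991209 ] [179.65860459   1.72210646 178.70828964] [-30.  10. -14.  65.   1. -29.]
```

View pics/w8.png

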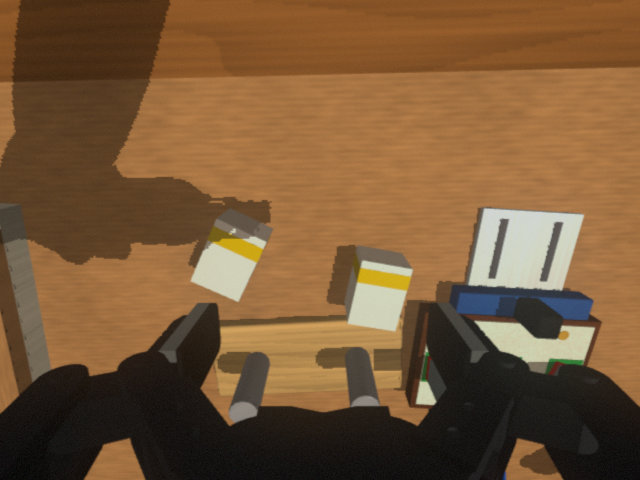

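The pots are at about (378,295) and (231,262), bases toward the robot. I'll segment the bright top faces and hold them against 52 x 72 mm.

```bash
python3 - <<'E'
from h import *
v=np.load("w8.npy");c=cam("wrist",{"eef_pos":v[:3],"tool_rot":v[3:]})
im=cv2.imread("pics/w8.png");hsv=cv2.cvtColor(im,cv2.COLOR_BGR2HSV)
print(hsv[300,375],hsv[275,385],hsv[256,385],hsv[290,352],hsv[272,230],hsv[245,240])
for vt in (150,170,190):
    m=cv2.inRange(hsv,(0,0,vt),(180,60,255))|cv2.inRange(hsv,(20,150,vt-10),(30,255,255))
    k=np.zeros_like(m);k[205:340,185:300]=m[205:340,185:300];k[235:340,330:420]=m[235:340,330:420]
    k=cv2.morphologyEx(k,cv2.MORPH_OPEN,np.ones((3,3)));k=cv2.morphologyEx(k,cv2.MORPH_CLOSE,np.ones((5,5)))
    n,l,st,ce=cv2.connectedComponentsWithStats(k)
    for i in range(1,n):
        if st[i,4]>500:
            w=px2w("wrist",np.argwhere(l==i)[:,::-1],52,c)[:,:2].astype(np.float32);r=cv2.minAreaRect(w)
            print(vt,"c",np.round(r[0],1),np.round(r[1],1),round(r[2],1),cv2.boxPoints(r).round().tolist())
E
```

```text
[ 35  31 212] [ 24 228 208] [ 16  63 113] [ 17  63 106] [ 31  31 209] [ 24 226 205]
150 c [ 462.4 -332.2] [52.2 72.2] 61.6 [[418.0, -338.0], [482.0, -372.0], [507.0, -326.0], [443.0, -292.0]]
150 c [ 504.3 -181.7] [53.3 71.9] 78.1 [[464.0, -200.0], [534.0, -215.0], [545.0, -163.0], [475.0, -148.0]]
170 c [ 462.7 -332.3] [52.  71.8] 61.5 [[419.0, -338.0], [482.0, -372.0], [507.0, -327.0], [444.0, -292.0]]
170 c [ 504.6 -181.4] [52.6 71.4] 78.1 [[464.0, -200.0], [534.0, -215.0], [545.0, -163.0], [475.0, -148.0]]
190 c [ 462.8 -332.2] [51.4 72. ] 61.0 [[419.0, -337.0], [482.0, -372.0], [507.0, -327.0], [444.0, -292.0]]
190 c [ 504.8 -181.3] [52.3 71.1] 78.1 [[465.0, -200.0], [534.0, -214.0], [545.0, -163.0], [475.0, -148.0]]
```

```bash
python3 -m handwheel '-0.55 0.35 0 0 0 0.03;-0.55 0.35 0 0 0 0.03;-0.55 0.35 0 0 0 0;-0.55 0.35 0 0 0 0;0 0 0 0 0 0'
python3 -m handwheel '0 0 0.4 0 -0.057 0;0 0 0.4 0 -0.057 0;0 0 0.3 0 -0.057 0;0 0 0 0 -0.057 0;0 0 0 0 0 0'
python3 -c "
from h import *
rel([514.4,-183.5,110],[180,40,168]);print(env.read_state()['joint_positions'].round())"
```

```text
t: 53.15
eef_pos: [517.5, -195.1, 240.8]
tool_rot: [179.4, 1.7, 168.0]
wrist_force: [0.3, -0.0, 0.0]
width: 85.6
grip_force: 0.0
t: 53.78
eef_pos: [515.2, -194.3, 191.1]
tool_rot: [178.9, 38.1, 167.1]
wrist_force: [-1.0, 0.3, -0.8]
width: 85.7
grip_force: 0.0
at [ 515.2 -194.3  191.1] [178.9  38.1 167.1] shift/40 [1.31 0.23 1.55] turn/180 [ 0.003 -0.01  -0.004]
[-26.  -2. -50.   5.   9. -10.]
```

```bash
python3 -m handwheel '0.44 0.08 0.52 0.003 -0.01 -0.004;0.44 0.08 0.52 0 0 0;0.44 0.07 0.52 0 0 0;0 0 0 0 0 0;0 0 0 0 0 0'
python3 -c "
from h import *
rel([514.4,-183.5,13],[180,40,168]);print(env.read_state()['joint_positions'].round())"
```

```text
t: 54.4
eef_pos: [529.5, -190.3, 119.8]
tool_rot: [-179.7, 41.0, 168.2]
wrist_force: [0.1, -0.4, 0.1]
width: 85.5
grip_force: 0.0
at [ 529.5 -190.3  119.8] [-179.7   41.   168.2] shift/40 [2.06 0.1  1.75] turn/180 [-0.001  0.006  0.001]
[-24.   7. -59. -16.   8.  -9.]
```

```bash
python3 -m handwheel '0.41 0.02 0.35 0 0 0;0.41 0.02 0.35 0 0.006 0;0.41 0.02 0.35 0 0 0;0.41 0.02 0.35 0 0 0;0 0 0 0 0 0'
python3 -m handwheel '0.2 0 0.17 0 0 0;0 0 0 0 0 0;0 0 0 0 0 0'
python3 -c "
from h import *
rel([514.4,-183.5,13],[180,40,168]);print(env.read_state()['joint_positions'].round())"
```

```text
t: 55.02
eef_pos: [514.4, -183.7, 32.2]
tool_rot: [-179.8, 39.7, 168.2]
wrist_force: [-0.4, 0.0, -0.4]
width: 85.1
grip_force: 0.0
t: 55.4
eef_pos: [513.3, -183.6, 23.6]
tool_rot: [-179.7, 39.9, 168.2]
wrist_force: [-0.6, -0.5, 0.4]
width: 85.7
grip_force: 0.0
at [ 513.3 -183.6   23.6] [-179.7   39.9  168.2] shift/40 [0.15 0.01 0.22] turn/180 [-0.001 -0.     0.001]
[-24.  21. -69. -39.   8. -10.]
```

```bash
python3 -m handwheel '0.15 0 0.22 0 0 0;0 0 0 0 0 0'
python3 -m handwheel '0 0 0 0 0 0;0 0 0 0 0 0;0 0 0 0 0 0;0 0 0 0 0 0;0 0 0 0 0 0' 1 40
python3 - <<'E'
from h import *
s=env.read_state();Rt=R.from_euler('xyz',s['tool_rot'],degrees=True).as_matrix()
h=np.radians(-12);print("centre in tool",(Rt.T@(np.array([504.6,-181.4,26])-s['eef_pos'])).round(1),"mouth dir",(Rt.T@[np.cos(h),np.sin(h),0]).round(3)); mv([0,0,40])
E
```

```text
t: 55.65
eef_pos: [513.3, -183.4, 11.8]
tool_rot: [-179.8, 39.8, 168.2]
wrist_force: [-0.5, 0.1, 0.1]
width: 85.6
grip_force: 0.0
t: 56.28
eef_pos: [513.5, -183.2, 12.4]
tool_rot: [-179.8, 39.9, 168.2]
wrist_force: [-3.1, 0.8, 6.8]
width: 51.7
grip_force: 36.1
centre in tool [ -1.7  -0.1 -16.3] mouth dir [-0.767 -0.001  0.641]
shift/40 [-0.64 -0.   -0.77]
```

```bash
python3 -m handwheel '-0.64 0 -0.77 0 0 0;-0.64 0 -0.77 0 0 0;-0.64 0 -0.77 0 0 0;-0.64 0 -0.77 0 0 0;-0.64 0 -0.77 0 0 0'
python3 -m handwheel '0 0 0 0 0.055 0;0 0 0 0 0.055 0;0 0 0 0 0.055 0;0 0 0 0 0.055 0;0 0 0 0 0 0'
python3 -m handwheel '0 0 -0.5 0 0 0.055;0 0 -0.5 0 0 0.055;0 0 0 0 0 0.055;0 0 0 0 0 0.055;0 0 0 0 0 0.055'
python3 -m handwheel '0 0 0 0 0 0.055;0 0 0 0 0 0.055;0 0 0 0 0 0.055;0 0 0 0 0 0.055;0 0 0 0 0 0.055'
python3 -m handwheel '0 0 0 0 0 0.055;0 0 0 0 0 0.055;0 0 0 0 0 0.055;0 0 0 0 0 0.055;0 0 0 0 0 0.055'
python3 -m handwheel '0 0 0 0 0 0.055;0 0 0 0 0 0.045;0 0 0 0 0 0'
python3 -c "
from h import *
rel([560,-201,240],[180,0,2]);print(env.read_state()['joint_positions'].round())"
```

```text
t: 56.9
eef_pos: [511.6, -182.3, 212.3]
tool_rot: [-179.8, 39.7, 168.1]
wrist_force: [0.5, 0.1, -1.7]
width: 51.4
grip_force: 37.1
t: 57.52
eef_pos: [515.8, -183.4, 208.9]
tool_rot: [-179.9, 0.6, 168.1]
wrist_force: [0.6, -0.4, -1.1]
width: 51.7
grip_force: 38.3
t: 58.15
eef_pos: [511.1, -182.3, 251.4]
tool_rot: [179.4, 0.7, 118.2]
wrist_force: [-0.7, 0.5, -1.3]
width: 51.7
grip_force: 38.3
t: 58.78
eef_pos: [511.0, -182.3, 251.4]
tool_rot: [179.1, 0.0, 68.7]
wrist_force: [-0.3, 0.5, -1.5]
width: 51.6
grip_force: 38.3
t: 59.4
eef_pos: [511.1, -182.2, 251.3]
tool_rot: [179.4, -0.7, 19.2]
wrist_force: [0.3, 0.1, -1.6]
width: 51.6
grip_force: 38.3
t: 59.78
eef_pos: [511.2, -182.3, 251.4]
tool_rot: [179.6, -0.8, 1.6]
wrist_force: [-0.6, 0.1, -2.0]
width: 51.8
grip_force: 38.3
at [ 511.2 -182.3  251.4] [179.6  -0.8   1.6] shift/40 [1.2  0.5  0.31] turn/180 [ 0.002 -0.005 -0.002]
[-20.  16.  -4.  70.  -0. 159.]
```

```bash
python3 -m handwheel '0.6 0.25 0 0 0 0;0.6 0.25 0 0 0 0;0 0 0 0 0.055 0;0 0 0 0 0.055 0;0 0 0 0 0.055 0'
python3 -m handwheel '0 0 0 0 0.055 0;0 0 0 0 0.055 0;0 0 0 0 0 0;0 0 0 0 0 0'
cat >> h.py <<'E'
def pot(c0,m0,goal):
    s=env.read_state();Rt=R.from_euler('xyz',s['tool_rot'],degrees=True).as_matrix()
    c=Rt@np.array(c0)+s['eef_pos'];m=Rt@np.array(m0)
    w=np.cross(m,[0,0,-1]);w=w/np.linalg.norm(w)*np.arccos(-m[2]/np.linalg.norm(m))
    print("centre",c.round(1),"mouth",m.round(3),"fix turn",(Rt.T@w/np.pi).round(3),"shift/40",(Rt.T@(np.array(goal)-c)/40).round(2),"j",s['joint_positions'].round())
E
python3 -c "
from h import *
pot((-1.7,-.1,-16.3),(-.767,0,.641),(602.5,-201,175))"
```

```text
t: 60.4
eef_pos: [560.7, -201.2, 252.6]
tool_rot: [179.4, -30.9, 2.0]
wrist_force: [0.3, -0.0, -1.4]
width: 51.9
grip_force: 38.3
t: 60.9
eef_pos: [563.2, -202.7, 253.5]
tool_rot: [179.3, -49.2, 2.0]
wrist_force: [0.3, 0.2, 0.1]
width: 51.6
grip_force: 38.3
centre [ 549.7 -202.8  262.9] mouth [-0.016 -0.008 -0.999] fix turn [0.002 0.005 0.002] shift/40 [-0.8  -0.03  2.44] j [-33.  -1. -47.   0.  25. 156.]
```

```bash
python3 -m handwheel '-0.27 0 0.81 0 0.005 0;-0.27 0 0.81 0 0 0;-0.27 0 0.81 0 0 0;0 0 0 0 0 0;0 0 0 0 0 0'
python3 - <<'E'
from h import *
pot((-1.7,-.1,-16.3),(-.767,0,.641),(602.7,-201.5,145))
im=read_camera("scene");cv2.imwrite("pics/s9.png",cv2.resize(im[100:280,180:400],None,fx=3.6,fy=3.3))
E
```

```text
t: 61.52
eef_pos: [618.1, -201.8, 166.4]
tool_rot: [179.3, -50.2, 2.0]
wrist_force: [0.1, -0.5, -0.8]
width: 51.5
grip_force: 38.2
centre [ 604.4 -202.   175.6] mouth [ 0.002 -0.007 -1.   ] fix turn [ 0.002 -0.001  0.002] shift/40 [-0.61 -0.02  0.46] j [-29.  11. -52. -20.  23. 159.]
```

View pics/s9.png

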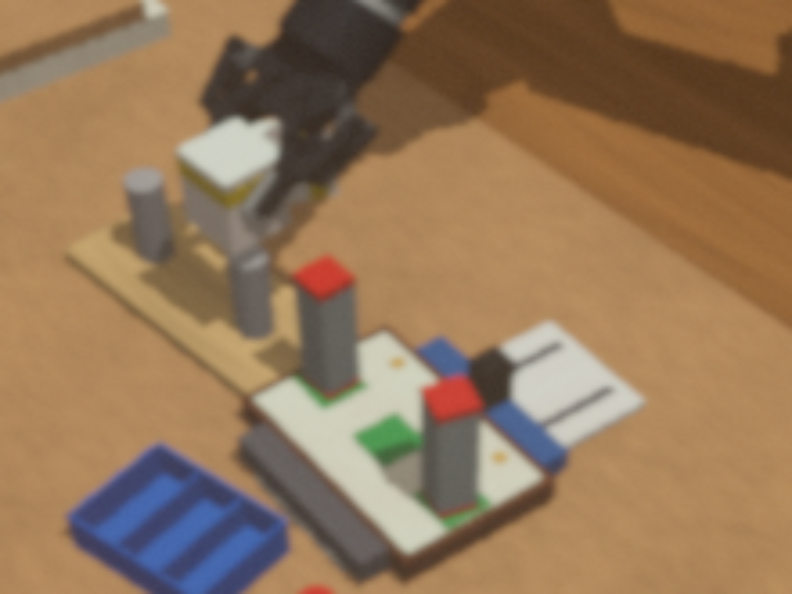

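The pot is mouth down above the near peg (peg at 250,265 in the crop), and both posts stand well. I'll lower it.

```bash
python3 -m handwheel '-0.61 -0.02 0.46 0 0 0;0 0 0 0 0 0;-0.4 0 0.33 0 0 0;0 0 0 0 0 0;0 0 0 0 0 0'
python3 -c "
from h import *
pot((-1.7,-.1,-16.3),(-.767,0,.641),(602.7,-201.5,100))"
python3 -m handwheel '-0.2 0 0.17 0 0 0;-0.2 0 0.17 0 0 0;0 0 0 0 0 0'
python3 -m handwheel '-0.2 0 0.17 0 0 0;-0.2 0 0.17 0 0 0;0 0 0 0 0 0'
python3 -c "
from h import *
pot((-1.7,-.1,-16.3),(-.767,0,.641),(602.7,-201.5,69))"
```

```text
t: 62.2
eef_pos: [614.5, -200.9, 114.6]
tool_rot: [179.4, -50.2, 1.9]
wrist_force: [0.2, 0.3, -1.1]
width: 52.0
grip_force: 38.3
centre [ 600.8 -201.1  123.7] mouth [ 0.001 -0.006 -1.   ] fix turn [ 0.001 -0.     0.002] shift/40 [-0.43  0.01  0.41] j [-29.  18. -57. -30.  23. 159.]
t: 62.58
eef_pos: [614.0, -200.6, 92.3]
tool_rot: [179.5, -50.1, 1.8]
wrist_force: [0.6, -0.6, -0.5]
width: 51.7
grip_force: 38.3
t: 62.95
eef_pos: [614.1, -200.6, 71.1]
tool_rot: [179.5, -50.1, 1.8]
wrist_force: [0.3, 0.1, -0.5]
width: 51.5
grip_force: 38.3
centre [ 600.5 -200.8   80.2] mouth [-0.001 -0.005 -1.   ] fix turn [0.001 0.    0.001] shift/40 [-0.18  0.02  0.22] j [-29.  24. -59. -39.  23. 159.]
```

```bash
python3 -m handwheel '-0.12 0.02 0.16 0 0 0;0 0 0 0 0 0;0 0 0 0 0 0'
python3 -m handwheel '-0.04 0 0.035 0 0 0;0 0 0 0 0 0'
python3 -m handwheel '-0.03 0 0.025 0 0 0;0 0 0 0 0 0'
python3 -m handwheel '-0.03 0 0.025 0 0 0;0 0 0 0 0 0'
python3 -c "
from h import *
pot((-1.7,-.1,-16.3),(-.767,0,.641),(602.7,-201.5,68))"
```

```text
t: 63.32
eef_pos: [616.3, -201.6, 63.5]
tool_rot: [179.5, -50.1, 1.9]
wrist_force: [1.0, -0.2, -0.1]
width: 52.0
grip_force: 38.3
t: 63.58
eef_pos: [616.8, -201.4, 63.2]
tool_rot: [179.4, -50.3, 2.0]
wrist_force: [-5.6, 0.8, 8.7]
width: 51.5
grip_force: 33.9
t: 63.82
eef_pos: [617.0, -201.4, 63.2]
tool_rot: [179.4, -50.5, 2.0]
wrist_force: [-13.0, 1.5, 19.0]
width: 52.0
grip_force: 35.0
t: 64.08
eef_pos: [617.5, -201.3, 63.0]
tool_rot: [179.3, -50.7, 2.1]
wrist_force: [-17.4, 3.2, 26.5]
width: 52.0
grip_force: 35.2
centre [ 603.8 -201.5   72. ] mouth [ 0.01  -0.007 -1.   ] fix turn [ 0.001 -0.003  0.002] shift/40 [-0.1  -0.    0.04] j [-29.  26. -60. -42.  23. 159.]
```

Seated on the peg. Back off, release, retract.

```bash
python3 -m handwheel '0.08 0 -0.07 0 0 0;0 0 0 0 0 0'
python3 -m handwheel '0 0 0 0 0 0;0 0 0 0 0 0;0 0 0 0 0 0;0 0 0 0 0 0' 0
python3 -m handwheel '0 0 -0.4 0 0 0;0 0 -0.8 0 0 0;0 0 -1 0 0 0;0 0 -1 0 0 0;0 0 -1 0 0 0'
python3 - <<'E'
from h import *
im=read_camera("top");cv2.imwrite("pics/top10.png",im);hsv=cv2.cvtColor(im,cv2.COLOR_BGR2HSV)
m=cv2.inRange(hsv,(0,0,150),(180,60,255));k=np.zeros_like(m);k[215:275,415:490]=m[215:275,415:490]
n,l,st,ce=cv2.connectedComponentsWithStats(k)
for i in range(1,n):
    if st[i,4]>150:
        w=px2w("top",np.argwhere(l==i)[:,::-1],104)[:,:2].astype(np.float32);r=cv2.minAreaRect(w);print("hung pot top",np.round(r[0],1),np.round(r[1],1),round(r[2],1))
s=env.read_state();print(s['joint_positions'].round())
E
```

```text
t: 64.32
eef_pos: [615.9, -201.5, 63.0]
tool_rot: [179.5, -50.1, 1.9]
wrist_force: [-7.1, -0.1, 8.6]
width: 51.6
grip_force: 37.6
t: 64.82
eef_pos: [615.7, -201.3, 61.6]
tool_rot: [179.6, -50.0, 1.8]
wrist_force: [0.3, -0.7, -0.3]
width: 85.6
grip_force: 0.0
t: 65.45
eef_pos: [485.0, -203.5, 170.7]
tool_rot: [179.5, -50.1, 1.8]
wrist_force: [0.3, -0.6, 0.6]
width: 85.5
grip_force: 0.0
hung pot top [ 600.3 -203.2] [51.8 51. ] 1.5
[-41.   1. -62. -15.  31. 149.]
```

```bash
python3 -m handwheel '0 0 0 0 -0.055 0;0 0 0 0 -0.055 0;0 0 0 0 -0.055 0;0 0 0 0 -0.055 0;0 0 0 0 -0.055 0'
python3 -m handwheel '0 0 -0.6 0 0 -0.055;0 0 -0.6 0 0 -0.055;0 0 -0.4 0 0 -0.055;0 0 0 0 0 -0.055;0 0 0 0 0 -0.055'
python3 -m handwheel '0 0 0 0 0 -0.055;0 0 0 0 0 -0.055;0 0 0 0 0 -0.055;0 0 0 0 0 -0.055;0 0 0 0 0 -0.055'
python3 -m handwheel '0 0 0 0 0 -0.055;0 0 0 0 0 -0.055;0 0 0 0 0 -0.055;0 0 0 0 0 -0.055;0 0 0 0 0 -0.055'
python3 -m handwheel '0 0 0 0 0 0;0 0 0 0 0 0'
python3 -c "
from h import *
rel([440,-300,235],[180,0,151.5]);print(env.read_state()['joint_positions'].round())"
```

```text
t: 66.12
eef_pos: [487.7, -204.9, 170.6]
tool_rot: [179.7, -2.2, 1.4]
wrist_force: [0.2, -0.4, -0.5]
width: 84.8
grip_force: 0.0
t: 66.75
eef_pos: [484.6, -204.5, 233.1]
tool_rot: [178.1, -1.4, 51.2]
wrist_force: [-0.8, -0.1, 0.4]
width: 85.2
grip_force: 0.0
t: 67.38
eef_pos: [484.4, -204.4, 232.8]
tool_rot: [177.7, 0.6, 100.7]
wrist_force: [-1.1, 0.3, 0.1]
width: 85.6
grip_force: 0.0
t: 68.0
eef_pos: [484.4, -204.4, 232.8]
tool_rot: [178.9, 2.1, 150.2]
wrist_force: [0.1, -0.3, 0.4]
width: 85.8
grip_force: 0.0
t: 68.25
eef_pos: [485.0, -204.6, 232.7]
tool_rot: [178.9, 2.1, 149.7]
wrist_force: [0.5, 0.4, -0.0]
width: 85.7
grip_force: 0.0
at [ 485.  -204.6  232.7] [178.9   2.1 149.7] shift/40 [-0.23 -2.63 -0.1 ] turn/180 [ 0.006  0.012 -0.01 ]
[-23.  13. -10.  65.   1.   7.]
```

```bash
python3 -m handwheel '-0.08 -0.87 0 0.006 0.012 -0.01;-0.08 -0.88 0 0 0 0;-0.08 -0.88 0 0 0 0;0 0 0 0 0 0;0 0 0 0 0 0'
python3 - <<'E'
from h import *
s=env.read_state();c=cam("wrist",s);im=read_camera("wrist");hsv=cv2.cvtColor(im,cv2.COLOR_BGR2HSV)
m=cv2.inRange(hsv,(0,0,170),(180,60,255))|cv2.inRange(hsv,(20,150,160),(30,255,255))
p=w2px("wrist",[462.7,-332.2,52],c)[0];print(p)
k=np.zeros_like(m);x,y=int(p[0]),int(p[1]);sl=np.s_[max(0,y-90):y+90,max(0,x-90):x+90];k[sl]=m[sl]
k=cv2.morphologyEx(k,cv2.MORPH_OPEN,np.ones((3,3)));k=cv2.morphologyEx(k,cv2.MORPH_CLOSE,np.ones((5,5)))
n,l,st,ce=cv2.connectedComponentsWithStats(k)
for i in range(1,n):
    if st[i,4]>500:
        w=px2w("wrist",np.argwhere(l==i)[:,::-1],52,c)[:,:2].astype(np.float32);r=cv2.minAreaRect(w);print(np.round(r[0],1),np.round(r[1],1),round(r[2],1))
rel([471.5,-337,110],[180,40,151.5])
E
```

```text
t: 68.88
eef_pos: [443.0, -301.1, 232.0]
tool_rot: [-180.0, -0.1, 151.6]
wrist_force: [-0.2, 0.3, 0.3]
width: 85.2
grip_force: 0.0
[304.92394469 257.51015171]
[ 462.3 -333. ] [52.1 70.1] 62.0
at [ 443.2 -300.7  232. ] [-1.800e+02 -1.000e-01  1.517e+02] shift/40 [-1.06 -0.46  3.05] turn/180 [ 0.    -0.223  0.001]
```

```bash
python3 -m handwheel '-0.6 -0.24 0.4 0 0 0;-0.6 -0.24 0.4 0 -0.056 0;0 0 0.2 0 -0.056 0;0 0 0 0 -0.056 0;0 0 0 0 -0.056 0'
python3 -m handwheel '0 0 0 0 0 0;0 0 0 0 0 0;0 0 0 0 0 0'
python3 -c "
from h import *
rel([471,-337,25],[180,40,151.7]);print(env.read_state()['joint_positions'].round())"
```

```text
t: 69.55
eef_pos: [478.3, -340.8, 192.0]
tool_rot: [-180.0, 38.7, 151.8]
wrist_force: [0.8, -0.3, -0.4]
width: 85.3
grip_force: 0.0
t: 69.92
eef_pos: [482.4, -345.1, 195.5]
tool_rot: [-179.9, 38.6, 151.8]
wrist_force: [-0.2, 0.1, 0.4]
width: 85.6
grip_force: 0.0
at [ 482.4 -345.1  195.5] [-179.9   38.6  151.8] shift/40 [2.93 0.05 3.11] turn/180 [-0.    -0.008  0.   ]
[-39.   2. -46.   4.   7.  -9.]
```

```bash
python3 -m handwheel '0.59 0.01 0.62 0 -0.008 0;0.59 0.01 0.62 0 0 0;0.59 0.01 0.62 0 0 0;0.58 0.01 0.62 0 0 0;0 0 0 0 0 0'
python3 -m handwheel '0.3 0 0.3 0 0 0;0 0 0 0 0 0;0 0 0 0 0 0'
python3 -c "
from h import *
rel([471,-337,13],[180,40,151.7]);print(env.read_state()['joint_positions'].round())"
```

```text
t: 70.55
eef_pos: [471.2, -336.9, 52.6]
tool_rot: [180.0, 39.5, 151.7]
wrist_force: [-0.0, -0.2, 0.3]
width: 85.3
grip_force: 0.0
t: 70.92
eef_pos: [470.9, -337.1, 40.0]
tool_rot: [-179.9, 39.9, 151.7]
wrist_force: [-0.5, -0.5, 0.0]
width: 85.5
grip_force: 0.0
at [ 470.9 -337.1   40. ] [-179.9   39.9  151.7] shift/40 [0.43 0.   0.52] turn/180 [-0. -0.  0.]
[-40.  19. -63. -32.   7.  -9.]
```

```bash
python3 -m handwheel '0.22 0 0.26 0 0 0;0.21 0 0.26 0 0 0;0 0 0 0 0 0;0 0 0 0 0 0'
python3 -m handwheel '0 0 0 0 0 0;0 0 0 0 0 0;0 0 0 0 0 0;0 0 0 0 0 0;0 0 0 0 0 0' 1 40
python3 - <<'E'
from h import *
s=env.read_state();Rt=R.from_euler('xyz',s['tool_rot'],degrees=True).as_matrix()
h=np.radians(-28.3);print("centre in tool",(Rt.T@(np.array([462.5,-332.6,26])-s['eef_pos'])).round(1),"mouth dir",(Rt.T@[np.cos(h),np.sin(h),0]).round(3))
E
python3 -m handwheel '-0.64 0 -0.77 0 0 0;-0.64 0 -0.77 0 0 0;-0.64 0 -0.77 0 0 0;-0.64 0 -0.77 0 0 0;-0.64 0 -0.77 0 0 0'
python3 -m handwheel '0 0 0 0 0.055 0;0 0 0 0 0.055 0;0 0 0 0 0.055 0;0 0 0 0 0.055 0;0 0 -0.8 0 0 0'
```

```text
t: 71.42
eef_pos: [470.0, -336.4, 12.3]
tool_rot: [-179.9, 39.9, 151.7]
wrist_force: [-0.6, 0.0, 0.7]
width: 85.3
grip_force: 0.0
t: 72.05
eef_pos: [469.4, -336.1, 11.8]
tool_rot: [-179.9, 39.8, 151.7]
wrist_force: [-3.5, 1.2, 5.8]
width: 51.7
grip_force: 38.8
centre in tool [ -3.2  -0.2 -15.9] mouth dir [-0.768  0.     0.641]
t: 72.68
eef_pos: [468.2, -334.9, 211.8]
tool_rot: [-180.0, 39.7, 151.7]
wrist_force: [0.1, -0.6, -1.0]
width: 51.6
grip_force: 41.1
t: 73.3
eef_pos: [469.7, -335.6, 235.9]
tool_rot: [179.9, 0.2, 151.7]
wrist_force: [-0.4, 1.0, -0.6]
width: 51.8
grip_force: 40.9
```

```bash
python3 -m handwheel '0 0 -0.3 0 0 0.055;0 0 0 0 0 0.055;0 0 0 0 0 0.055;0 0 0 0 0 0.055;0 0 0 0 0 0.055'
python3 -m handwheel '0 0 0 0 0 0.055;0 0 0 0 0 0.055;0 0 0 0 0 0.055;0 0 0 0 0 0.055;0 0 0 0 0 0.055'
python3 -m handwheel '0 0 0 0 0 0.055;0 0 0 0 0 0.055;0 0 0 0 0 0.055;0 0 0 0 0 0.055;0 0 0 0 0 0.055'
python3 -m handwheel '0 0 0 0 0 0.055;0 0 0 0 0 0;0 0 0 0 0 0'
python3 -c "
from h import *
rel([560,-318,245],[180,0,-8]);print(env.read_state()['joint_positions'].round())"
```

```text
t: 73.92
eef_pos: [468.5, -335.3, 253.9]
tool_rot: [179.3, 0.6, 101.8]
wrist_force: [0.1, 0.5, -1.6]
width: 51.5
grip_force: 41.1
t: 74.55
eef_pos: [468.5, -335.3, 253.9]
tool_rot: [179.1, -0.2, 52.3]
wrist_force: [-0.4, 0.8, -1.8]
width: 51.5
grip_force: 41.1
t: 75.18
eef_pos: [468.5, -335.3, 253.9]
tool_rot: [179.5, -0.8, 2.8]
wrist_force: [-0.1, 0.4, -1.2]
width: 51.6
grip_force: 41.1
t: 75.55
eef_pos: [468.7, -335.5, 254.4]
tool_rot: [179.6, -0.9, -6.6]
wrist_force: [-0.3, 0.0, -1.0]
width: 51.8
grip_force: 41.1
at [ 468.7 -335.5  254.4] [179.6  -0.9  -6.6] shift/40 [ 2.21 -0.7   0.27] turn/180 [ 0.002 -0.005  0.008]
[-36.  19.   1.  71.   0. 151.]
```

```bash
python3 -m handwheel '0.74 -0.23 0 0 0 0.008;0.74 -0.23 0 0 0 0;0.73 -0.23 0 0 0 0;0 0 0 0 0.055 0;0 0 0 0 0.055 0'
python3 -m handwheel '0 0 0 0 0.055 0;0 0 0 0 0.055 0;0 0 0 0 0.059 0;0 0 0 0 0 0;0 0 0 0 0 0'
python3 -c "
from h import *
pot((-3.2,-.2,-15.9),(-.768,0,.641),(604.2,-322,165))"
```

```text
t: 76.18
eef_pos: [562.3, -320.6, 254.9]
tool_rot: [179.6, -21.0, -7.8]
wrist_force: [0.2, -0.4, -0.8]
width: 51.5
grip_force: 41.0
t: 76.8
eef_pos: [562.9, -322.4, 256.8]
tool_rot: [179.4, -49.0, -7.8]
wrist_force: [0.4, -0.2, 0.1]
width: 51.6
grip_force: 41.0
centre [ 549.  -320.1  264.8] mouth [-0.021 -0.004 -1.   ] fix turn [0.001 0.006 0.002] shift/40 [-0.98 -0.17  2.67] j [-41.   3. -42.   1.  24. 156.]
```

```bash
python3 -m handwheel '-0.33 -0.06 0.89 0 0.006 0;-0.33 -0.06 0.89 0 0 0;-0.32 -0.05 0.89 0 0 0;0 0 0 0 0 0;0 0 0 0 0 0'
python3 -c "
from h import *
pot((-3.2,-.2,-15.9),(-.768,0,.641),(604.2,-322,145))"

```

```text
t: 77.42
eef_pos: [620.7, -324.5, 158.6]
tool_rot: [179.3, -50.3, -7.7]
wrist_force: [0.1, -0.1, -0.7]
width: 51.5
grip_force: 40.9
centre [ 606.6 -322.2  166.3] mouth [ 0.001 -0.008 -1.   ] fix turn [ 0.002 -0.001  0.002] shift/40 [-0.45 -0.    0.29] j [-37.  16. -47. -20.  22. 160.]
```

```bash
python3 -m handwheel '-0.45 0 0.29 0 0 0;0 0 0 0 0 0;-0.3 0 0.25 0 0 0;0 0 0 0 0 0;0 0 0 0 0 0'
python3 -m handwheel '-0.2 0 0.17 0 0 0;-0.2 0 0.17 0 0 0;0 0 0 0 0 0'
python3 -m handwheel '-0.2 0 0.17 0 0 0;-0.2 0 0.17 0 0 0;0 0 0 0 0 0'
python3 -c "
from h import *
pot((-3.2,-.2,-15.9),(-.768,0,.641),(604.2,-322,75))"
```

```text
t: 78.05
eef_pos: [616.1, -323.5, 121.0]
tool_rot: [179.4, -50.2, -7.8]
wrist_force: [0.0, 0.5, -1.5]
width: 51.5
grip_force: 41.0
t: 78.42
eef_pos: [614.6, -322.2, 96.0]
tool_rot: [179.7, -49.9, -8.0]
wrist_force: [-0.5, -0.1, -1.9]
width: 51.5
grip_force: 41.0
t: 78.8
eef_pos: [614.8, -322.5, 75.1]
tool_rot: [179.7, -49.9, -8.0]
wrist_force: [-0.0, -0.8, -0.9]
width: 51.9
grip_force: 41.0
centre [ 600.8 -320.2   82.9] mouth [-0.004 -0.003 -1.   ] fix turn [0.001 0.001 0.001] shift/40 [-0.09  0.03  0.2 ] j [-38.  25. -53. -34.  22. 160.]
```

```bash
python3 -m handwheel '-0.09 0.03 0.2 0 0 0;0 0 0 0 0 0;0 0 0 0 0 0'
python3 -m handwheel '-0.04 0 0.035 0 0 0;0 0 0 0 0 0'
python3 -m handwheel '-0.03 0 0.025 0 0 0;0 0 0 0 0 0'
python3 -c "
from h import *
pot((-3.2,-.2,-15.9),(-.768,0,.641),(604.2,-322,68))"
```

```text
t: 79.18
eef_pos: [619.4, -325.0, 69.3]
tool_rot: [179.5, -50.1, -7.9]
wrist_force: [0.7, 0.6, -1.0]
width: 51.4
grip_force: 41.0
t: 79.42
eef_pos: [619.2, -324.8, 67.0]
tool_rot: [179.5, -50.1, -7.9]
wrist_force: [-0.9, -0.3, -0.5]
width: 51.5
grip_force: 41.0
t: 79.68
eef_pos: [619.2, -324.9, 65.3]
tool_rot: [179.5, -50.1, -7.9]
wrist_force: [0.0, 0.9, -1.3]
width: 51.7
grip_force: 41.0
centre [ 605.1 -322.6   73.1] mouth [-0.002 -0.005 -1.   ] fix turn [0.001 0.    0.001] shift/40 [-0.11 -0.01  0.06] j [-37.  27. -53. -36.  22. 160.]
```

```bash
python3 -m handwheel '-0.03 0 0.025 0 0 0;0 0 0 0 0 0'
python3 -m handwheel '-0.03 0 0.025 0 0 0;0 0 0 0 0 0'
python3 -m handwheel '-0.02 0 0.02 0 0 0;0 0 0 0 0 0'
```

```text
t: 79.92
eef_pos: [619.3, -324.9, 63.8]
tool_rot: [179.5, -50.1, -7.9]
wrist_force: [0.4, 1.1, -1.3]
width: 51.9
grip_force: 41.0
t: 80.18
eef_pos: [620.0, -325.1, 63.7]
tool_rot: [179.5, -50.2, -7.8]
wrist_force: [-3.0, 1.8, 4.6]
width: 51.9
grip_force: 41.7
t: 80.42
eef_pos: [620.5, -325.2, 63.7]
tool_rot: [179.4, -50.4, -7.8]
wrist_force: [-6.4, 1.0, 9.7]
width: 52.0
grip_force: 42.3
```

Seated at the same height as the first pot. Release, retract, and do a final check.

```bash
python3 -m handwheel '0.03 0 -0.025 0 0 0;0 0 0 0 0 0'
python3 -m handwheel '0 0 0 0 0 0;0 0 0 0 0 0;0 0 0 0 0 0;0 0 0 0 0 0' 0
python3 -m handwheel '0 0 -0.4 0 0 0;0 0 -0.8 0 0 0;0 0 -1 0 0 0;0 0 -1 0 0 0;0 0 -1 0 0 0'
python3 -m handwheel '-0.3 0 -0.9 0 0 0;-0.3 0 -0.9 0 -0.05 0;0 0 0 0 -0.05 0;0 0 0 0 0 0'
python3 - <<'E'
from h import *
im=read_camera("top");hsv=cv2.cvtColor(im,cv2.COLOR_BGR2HSV)
m=cv2.inRange(hsv,(0,0,150),(180,60,255));k=np.zeros_like(m);k[210:280,415:540]=m[210:280,415:540]
red=cv2.inRange(hsv,(0,180,100),(6,255,255))|cv2.inRange(hsv,(174,180,100),(180,255,255));red[:190]=0;red[:,:300]=0
for nm,mm,z in (("pot",k,104),("post",red,153)):
    n,l,st,ce=cv2.connectedComponentsWithStats(mm)
    for i in range(1,n):
        if st[i,4]>80:
            w=px2w("top",np.argwhere(l==i)[:,::-1],z)[:,:2].astype(np.float32);r=cv2.minAreaRect(w);print(nm,np.round(r[0],1),np.round(r[1],1),round(r[2],1))
cv2.imwrite("pics/t11.png",cv2.resize(im[150:350,280:560],None,fx=2.7,fy=2.7))
E
```

```text
t: 80.68
eef_pos: [619.9, -325.3, 63.7]
tool_rot: [179.5, -50.2, -7.8]
wrist_force: [-2.6, 1.3, 4.0]
width: 51.7
grip_force: 41.5
t: 81.18
eef_pos: [619.3, -324.9, 62.5]
tool_rot: [179.5, -50.1, -7.9]
wrist_force: [0.3, -0.8, 0.5]
width: 85.7
grip_force: 0.0
t: 81.8
eef_pos: [490.2, -305.1, 171.6]
tool_rot: [179.5, -50.1, -7.9]
wrist_force: [0.9, -1.0, 0.4]
width: 85.3
grip_force: 0.0
t: 82.3
eef_pos: [435.3, -300.3, 197.3]
tool_rot: [179.3, -34.9, -7.9]
wrist_force: [1.1, -0.3, 1.1]
width: 85.6
grip_force: 0.0
pot [ 604.8 -325. ] [51.  50.2] 81.5
pot [ 600.8 -203.2] [51.  50.9] 1.4
post [618.9  36.1] [28.7 28.5] 70.2
post [ 605.  -107.1] [29.6 29.6] 87.1
```

View pics/t11.png

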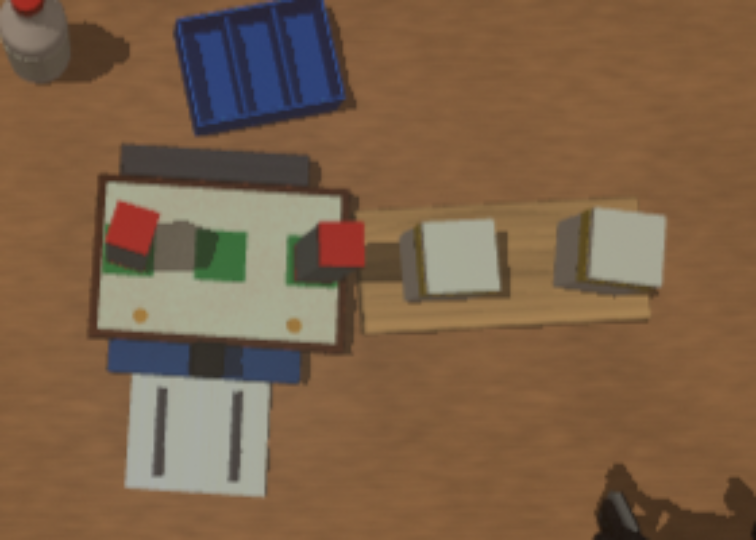

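The picture shows both pots mouth down on their pegs (460,257 and 628,250), both posts on their pads, and the frame tight between the jaw and the stop. The gripper is well clear, so I hand in.

```bash
python3 -c "
from rig import env
print(env.finish_job())"
```

```text
the job is handed in; nothing more can be done
None
```

The job is handed in (no verdict was returned): by the last picture the frame is clamped tight, both posts stand on green pads (heavy end down, as felt when lifted), both pots hang mouth down on their pegs, and the arm did not touch the bottle, tray or tape roll.

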